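# Dock a scanner battery pack in its charger

## Task

Put the loose scanner battery pack on charge in the empty charger: hook its toe tongue under the charger's retaining lip with the heel still raised, then swing the heel down onto the sprung contacts until the catch snaps over it, and let go with the pack lying flat and locked in. Feel your way in gently, without forcing pack or charger, and do not disturb the second charger or the other things on the bench.

Things in the scene. Friction and masses are not known exactly. Their poses are not given: they have to be found in the camera images.
- pack_center (a point): Centre of the loose battery pack, half-way up: dark slab, 102 mm long (x), 50 wide (y), 22 thick (z), 150 to 220 g, flat on the bench at first. +z is its top, -x its toe end, +x its heel end. The full-section body runs from x = -42 to +45 mm. Grasp it across the 50 mm width near x = +4 mm, by the upper 14 mm of its sides.
- pack_toe (a point): Middle of the lower edge of the tongue's tip (52 mm to the toe from the pack's centre, 11 mm below it). The tongue is 42 mm wide and 5 mm thick, flush with the underside, and sticks out 10 mm from the body (pack x = -42 to -52 mm). Axes as the pack's.
- pack_heel (a point): Middle of the lower edge of the heel ledge's end (50 mm to the heel from the pack's centre, 11 mm below it). The ledge is 44 mm wide and 10 mm high, flush with the underside, and sticks out 5 mm from the body (pack x = +45 to +50 mm). Axes as the pack's.
- charger: Base plate of the empty charger, 212 x 84 x 4 mm, fixed; origin under it on the bench; x along the bay, toe end at -x (roughly towards the robot), catch end at +x, z up. On it stands the grey charging module, 164 x 84 mm. It is clamped through slotted holes, so module, bay, lip and catch together may sit anywhere up to 18 mm to +x or -x of the middle setting: not measured, feel for the lip.
- bay (a point): Centre of the bay floor for the middle setting (charger x = y = 0, 30 mm above the bench; axes as the charger's). Only x differs from the true bay, by -18 to +18 mm. A docked pack lies flat on the floor along these axes, middle at the true bay's, with 1.5 mm play each way in x and y, 1 mm up. Bay sides 53 mm apart, 8 mm high (flared tops to 12); finger gaps from x = -20 to +28 mm.
- lip_mid (a point): Lower inner edge of the retaining lip for the middle setting (46 mm to the toe from bay, 9 mm above the floor); the true lip has the true bay's offset in x. The slot under the lip is 9 mm high and ends at a wall 7.5 mm further in; the lip is 3 mm thick. Go in heel about 28 degrees up (less and it strikes the catch end); the tongue must be pushed right home to the wall or the heel lands on the catch end.
- catch (a joint): Travel of the sprung catch in m: 0 closed, up to 0.007 pushed to charger +x. Nose 47 mm to the heel from the true bay's centre, 11 mm above its floor, under a steep ramp (14 to 26 mm up, x = 47 to 51 mm) that the heel ledge pushes back on its way down. 1.5 N at rest, 250 N/m; pressing the heel past it takes 4 to 9 N on the pack's top near the heel. Fixed catch end 27 mm high, from x = 52.5 mm on.
- contacts (a joint): Travel of the sprung contact block in m: 0 free (4 mm above the bay floor, 20 mm to the heel from the bay's centre), 0.004 pressed to the floor. Pushes up with 1.8 to 2.6 N and lifts the heel again unless the catch is over it; under a locked pack it reads about 0.003 or more.
- charger_full: Base plate of a second charger of the same kind, with a pack already docked (left or right of the empty one); origin and axes as for the empty one, 57 mm high at its catch end. Leave it alone.
- jar_a: White jar, 48 mm across, 75 mm high, bystander; origin under it.
- jar_b: White jar, 48 mm across, 75 mm high, bystander; origin under it.
- jar_c: Small white jar, 36 mm across, 50 mm high, bystander; origin under it.
- carton_a: Flat carton 80 x 40 x 25 mm, bystander; origin under it.
- carton_b: Carton 100 x 50 x 40 mm, bystander; origin under it.
- terminal: Handheld scanner terminal 180 x 74 x 34 mm lying on its back, bystander; origin under it.
- radio_cell: Short grey radio battery 60 x 42 x 24 mm without a tongue, bystander; origin under it.
- label_roll: Roll of labels, 80 mm across, 50 mm high, lying flat, bystander; origin under it.
Not all that is in view belongs to the job. What is shaped like the part that bears pack_center but blue or yellow is not meant.

How it is judged:
On the way:
1. the pack's tongue is down in the empty bay, its tip lower than 6 mm above the bay floor and within 4 mm of its middle line, with the heel still raised (pack tilted by more than 0.15 rad) (z of pack_toe in the frame of bay below 0.006 m and y of pack_toe in the frame of bay between -0.004 and 0.004 m and x of pack_toe in the frame of bay between -0.075 and -0.025 m and angle between pack_center's own z axis and vertical above 0.15 rad and z of pack_heel in the frame of bay above 0.015 m), for 0.2 s.
At the end, for the whole second after the job is handed in: the pack lies flat in the empty charger's bay (within 0.04 rad, in line within 0.08 rad and 4 mm), toe and heel both within 3 mm of the bay floor, the contacts pressed in by more than 1.5 mm, the catch sprung back over the heel (within 1.5 mm of closed), the pack at rest (z of pack_toe in the frame of bay between -0.003 and 0.003 m and z of pack_heel in the frame of bay below 0.003 m and y of pack_center in the frame of bay between -0.004 and 0.004 m and x of pack_center in the frame of bay between -0.022 and 0.022 m and angle between pack_center's own z axis and vertical below 0.04 rad and angle between the x axis of pack_center and the x axis of bay, either way round below 0.08 rad and value of joint catch below 0.0015 m and value of joint contacts above 0.0015 m and linear speed of pack below 0.01 m/s); the robot touches nothing.
It fails at once if the tongue is rammed: the empty charger is pushed with more than 18 N while the pack is tilted by more than 0.15 rad (contact force between anything else and charger above 18 N and angle between pack_center's own z axis and vertical above 0.15 rad).
It fails at once if the empty charger is pushed with more than 35 N (contact force between anything else and charger above 35 N).
It fails at once if the second charger is pushed with more than 10 N (contact force between anything else and charger_full above 10 N).
It fails at once if a bystander is shifted by more than 25 mm (distance of any of jar_a, jar_b, jar_c, carton_a, carton_b, terminal, radio_cell, label_roll from where it was at the start of the episode above 0.025 m).
It also fails if it takes over 64 s, if anything falls off the work surface, if the arm or the gripper's body presses on something with over 40 N, if the wrist force passes 120 N, or if a joint passes its speed limit or range.

## Robot

A 7-joint arm with a two-finger parallel gripper is mounted at the origin on the work surface. World frame = base frame: x ahead of the robot, y to its left, z up, the work surface at z = 0. Lengths are in m, angles in rad, forces in N, time in s.
With the tool pointing down it reaches from about 0.425 to 0.875 m from the base axis. Payload 4.7 kg.
Tool frame: the origin (TCP) lies midway between the tips of the shut fingers; the grasp point (between the pads) lies 19 mm behind it; x points along the fingers, y is the direction in which the jaws open and shut, and the axes are right-handed (so a half turn about x gives the same grasp; the last joint's range is limited). The gripper opens to 87 mm and grips with 3 to 60 N. Pads are 19 mm wide; open, the fingers measure 117 mm over their backs; the gripper's body (75 mm by 190 mm) begins 51 mm behind the grasp point.
Start: joints at [0.014, 0.321, -0.07, 1.45, 0.023, 1.371, -0.057], TCP at [0.65, -0, 0.223] pointing down, gripper open.
Joint ranges: [-2.86, 2.86], [-0.3, 2.09], [-1.38, 1.24], [0.06, 2.45], [-1.56, 4.7], [0.09, 2.05], [-2.69, 2.69]. Speed limits (rad/s): [2.57, 2.57, 3.14, 3.14, 3.14, 3.14, 3.14].

## Interface

Orientations are given as a rotation vector (axis times angle).
In Python, from bench import ctrl gives the robot as it stands. The module is installed in compiled form; this text tells all that it offers.
- The arm moves only by the shell command python3 -m jog 'ROWS' [FORCE]. ROWS is JSON, a list of rows, each an object with "rot": the turn, a rotation vector about the tool's x, y, z in units of 5 degrees (1.0 is 5 degrees), a list of three; "travel": the shift along the tool's x, y, z in units of 0.3 m (1.0 is 0.3 m), a list of three; "jaw": the closure, from -1 (fully open) to 1 (shut), so that 0 is half open. In form: [{"rot": [ax, ay, az], "travel": [tx, ty, tz], "jaw": jaw}, ...]. A call has 1 to 8 rows; each row shifts and turns the commanded pose from where the row before left it, along the tool's axes as they then stand; what a row does not reach is not made up. A row lasts 1/10 s, in which the tool goes at most 50 mm and 8.59 degrees, less where a joint would pass 70% of its speed; a pose out of reach is approached as far as the arm can. A call with a number of a shift or a turn outside -1 to 1 is refused whole. A call with a gripper value outside its range is refused whole. The fingers move at their own pace and stop on an object; FORCE is the grip in N (left out, the last holds). Time passes only in rows, so rows that do not move let the fingers close. It gives the time, the measured TCP pose, the force and the opening at its end, in the units of the state.
- ctrl.get_state(): the state, without advancing time (a new reading comes with each control period).
- ctrl.get_image(name): name is "scene" or "side" or "wrist"; returns the picture (480x640x3 uint8, red, green, blue); there is no depth.
- ctrl.camera_model(name): a dict with "mtx" (3x3 intrinsics, pixels), "k1" (the pictures are not rectified: a ray, as slopes to the right and down, at radius r is drawn at 1 + k1 r^2 times it, then the intrinsics apply), "extrinsics" (4x4, takes a point from world to camera coordinates); the wrist camera has in their place "hand_eye" (4x4, takes a point from camera to tool coordinates, whose origin is the TCP and whose axes are the tool frame's). Camera axes: x right, y up, looking along -z (the intrinsics and any distortion apply to the point x, -y, -z); pixel columns grow to the right and rows downward; lengths in m; the calibration is good to about 2 mm. A picture is of the moment at which its call begins: read the wrist's pose just before it. camera_model takes no time and is no camera call.
- ctrl.close_job(): hands the job in, once; it reports no verdict.
The state is a dict: "time": time; "joint_positions": joint angles; "qd": joint speeds; "joint_torque": joint torques, N m; "position": TCP position; "tool_rot": TCP orientation; "ft_force": force on the tool from outside, world axes, zero at the start; "torque": the same for the moment, N m; "grip_width": opening from 0.0 (shut) to 1.0 (fully open).
Only numpy, scipy, OpenCV 4.12 (cv2) and the standard library are available. Lean on these libraries where they do the work, as an engineer would, in place of code of your own. Each camera call takes 0.05 s, during which the arm holds its last target.

## Working session

There is one attempt and no reset: what is moved stays moved. The work goes in short steps, Python scripts to look and compute and a shell command to move; the robot and the scene stay as the last step left them, time stands still between calls to the robot, and variables do not carry over. Pictures are saved under pics/ and viewed, and the job is handed in when it is done.

```bash
mkdir -p pics; ls; cat > h.py <<'E'
import numpy as np, cv2
from bench import ctrl
from scipy.spatial.transform import Rotation as R
def snap(n,f):
    im=ctrl.get_image(n); cv2.imwrite(f'pics/{f}.png',cv2.cvtColor(im,cv2.COLOR_RGB2BGR)); return im
E
python3 - <<'E'
from h import *
s=ctrl.get_state(); print(s)
for n in ['scene','side','wrist']:
    m=ctrl.camera_model(n); print(n,m); snap(n,n+'0')
E
```

```text
pics
{'time': 0.0, 'joint_positions': array([ 0.01408304,  0.32183465, -0.07008531,  1.4516722 ,  0.02262326,
        1.37079418, -0.05687945]), 'qd': array([ 1.44545906e-03, -3.05410855e-04,  4.13891909e-04, -7.03198772e-05,
        3.79790473e-04,  1.20281335e-03, -1.46670565e-03]), 'joint_torque': array([-2.58547143e-04, -4.91284704e+01, -4.03903294e-01, -3.12526345e+01,
       -6.40594075e-02,  4.37659642e-02,  1.61017233e-04]), 'position': array([ 6.49447643e-01, -4.70571499e-05,  2.21455365e-01]), 'tool_rot': array([ 1.20814959,  1.21055727, -1.21061461]), 'ft_force': array([-0.40948049, -0.83264168, -0.0939078 ]), 'torque': array([0.02652647, 0.02764108, 0.02353773]), 'grip_width': 0.9993828316472355}
scene {'mtx': array([[446.18903531,   0.        , 318.49064424],
       [  0.        , 446.18903531, 242.08110019],
       [  0.        ,   0.        ,   1.        ]]), 'k1': -0.02057420118067047, 'extrinsics': array([[-0.24004132,  0.97075234,  0.00447798,  0.13728221],
       [-0.64911678, -0.16393589,  0.74281386,  0.29675817],
       [ 0.7218224 ,  0.17539929,  0.66948302, -1
[... 381 characters left out ...]
 0.8710077 , -0.2306886 ],
       [-0.54512675,  0.67934555,  0.49124988, -1.01632224],
       [ 0.        ,  0.        ,  0.        ,  1.        ]])}
wrist {'mtx': array([[349.95325946,   0.        , 318.97229082],
       [  0.        , 349.95325946, 245.50049762],
       [  0.        ,   0.        ,   1.        ]]), 'k1': -0.0368908384203659, 'hand_eye': array([[-4.26816425e-04,  2.67529860e-01, -9.63549476e-01,
        -1.62562095e-01],
       [ 9.99999615e-01,  8.53080074e-04, -2.06104485e-04,
         8.93917577e-04],
       [ 7.66845754e-04, -9.63549192e-01, -2.67530121e-01,
        -7.35878662e-02],
       [ 0.00000000e+00,  0.00000000e+00,  0.00000000e+00,
         1.00000000e+00]])}
```

View pics/scene0.png

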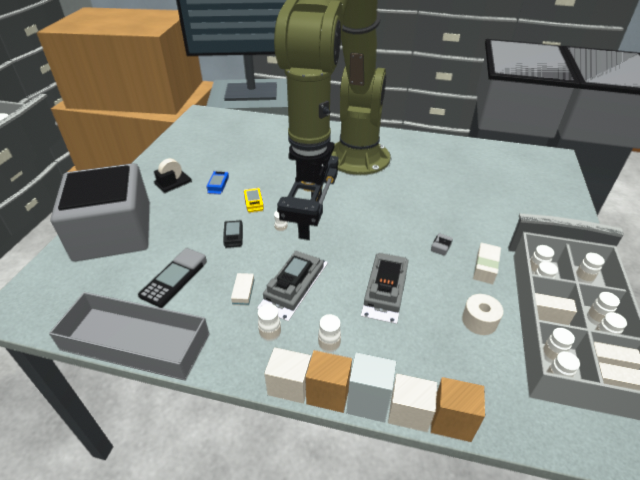

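View pics/side0.png

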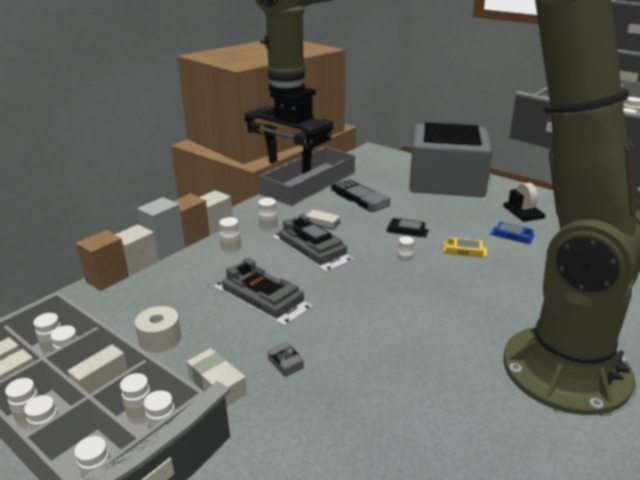

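View pics/wrist0.png

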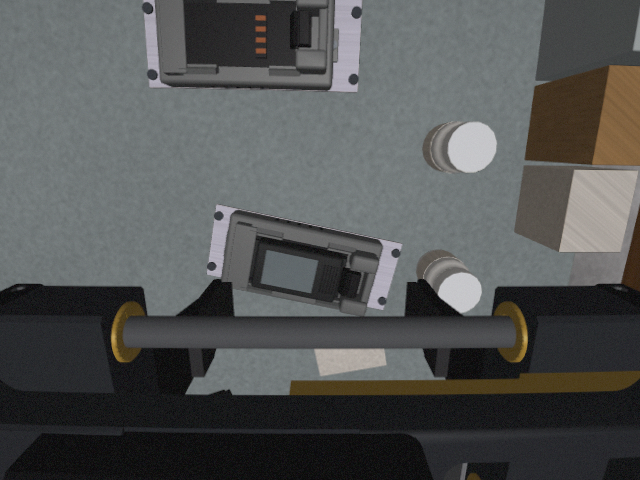

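The scene view shows the dark loose pack at (233,232), the full charger at (295,280) and the empty one at (386,285). In the side view the pack is at (408,227) and the empty charger at (262,288). Next I work out rough positions.

```bash
cat >> h.py <<'E'
def ray(n,px,state=None):
    m=ctrl.camera_model(n); K=m['mtx']; px=np.atleast_2d(np.array(px,float))
    d=np.array([m['k1'],0,0,0,0.])
    u=cv2.undistortPoints(px.reshape(-1,1,2),K,d)[:,0]
    dc=np.c_[u[:,0],-u[:,1],-np.ones(len(u))]
    if n=='wrist':
        s=state or ctrl.get_state(); T=np.eye(4); T[:3,:3]=R.from_rotvec(s['tool_rot']).as_matrix(); T[:3,3]=s['position']
        M=T@m['hand_eye']
    else: M=np.linalg.inv(m['extrinsics'])
    return M[:3,3],dc@M[:3,:3].T
def onz(n,px,z,state=None):
    o,d=ray(n,px,state); t=(z-o[2])/d[:,2]; return o+d*t[:,None]
def tri(obs): # list of (o,d)
    A=0;b=0
    for o,d in obs:
        d=d/np.linalg.norm(d);P=np.eye(3)-np.outer(d,d);A=A+P;b=b+P@o
    x=np.linalg.solve(A,b); res=[np.linalg.norm((np.eye(3)-np.outer(d,d)/(d@d))@(x-o)) for o,d in obs]
    return x,res
E
python3 - <<'E'
from h import *
np.set_printoptions(precision=4,suppress=True)
print('R',R.from_rotvec(ctrl.get_state()['tool_rot']).as_matrix())
print('pack',onz('scene',[233,232],.011),onz('side',[408,227],.011))
print('empty',onz('scene',[386,285],.03),onz('side',[262,288],.03))
print('full',onz('scene',[295,280],.03),onz('side',[314,241],.03))
print('jarc',onz('scene',[281,222],.025),onz('side',[405,248],.025))
a=cv2.imread('pics/scene0.png')[190:260,190:300]; b=cv2.imread('pics/scene0.png')[240:330,340:440]
c=cv2.imread('pics/side0.png')[200:270,370:450]; d=cv2.imread('pics/side0.png')[245:335,205:320]
f=lambda x:cv2.resize(x,(400,300),interpolation=cv2.INTER_CUBIC)
cv2.imwrite('pics/z0.png',np.vstack([np.hstack([f(a),f(b)]),np.hstack([f(c),f(d)])]))
E
```

```text
R [[-0.0015  1.      0.    ]
 [-0.0001  0.     -1.    ]
 [-1.     -0.0015  0.0001]]
pack [[ 0.4933 -0.2639  0.011 ]] [[ 0.493 -0.265  0.011]]
empty [[0.6056 0.1745 0.03  ]] [[0.5731 0.1819 0.03  ]]
full [[ 0.6429 -0.041   0.03  ]] [[ 0.6134 -0.0365  0.03  ]]
jarc [[ 0.4351 -0.142   0.025 ]] [[ 0.4316 -0.1486  0.025 ]]
```

View pics/z0.png

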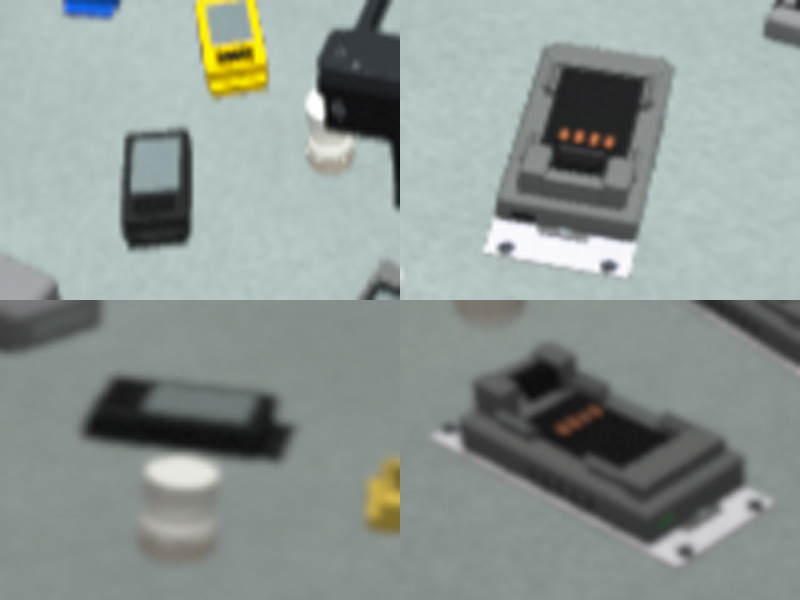

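The pack's toe faces the robot, and rough two-view positions agree: pack near (0.493,-0.265), empty charger near (0.59,0.18). I move left to view the empty charger from two wrist positions.

```bash
python3 -m jog '[{"rot":[0,0,0],"travel":[0,0,-0.14],"jaw":-1},{"rot":[0,0,0],"travel":[0,0,-0.14],"jaw":-1},{"rot":[0,0,0],"travel":[0,0,0],"jaw":-1}]'
python3 - <<'E'
from h import *
import json
s=ctrl.get_state(); np.savez('w1.npz',**s); snap('wrist','w1'); print(s['position'],s['qd'].max())
E
python3 -m jog '[{"rot":[0,0,0],"travel":[0,0,-0.14],"jaw":-1},{"rot":[0,0,0],"travel":[0,0,-0.14],"jaw":-1},{"rot":[0,0,0],"travel":[0,0,0],"jaw":-1}]'
python3 - <<'E'
from h import *
s=ctrl.get_state(); np.savez('w2.npz',**s); snap('wrist','w2'); print(s['position'],s['qd'].max())
E
```

```text
time: 0.45
position: [0.6487, 0.0937, 0.2221]
tool_rot: [1.205, 1.22, -1.199]
ft_force: [-0.2, 1.0, 0.3]
grip_width: 1.001
[0.64865944 0.09365821 0.22208735] 0.06428475754867917
time: 0.8
position: [0.6482, 0.1761, 0.222]
tool_rot: [1.205, 1.218, -1.201]
ft_force: [-0.3, 1.1, -0.7]
grip_width: 0.998
[0.6482319  0.17607394 0.22200754] 0.06075162391297072
```

View pics/w1.png

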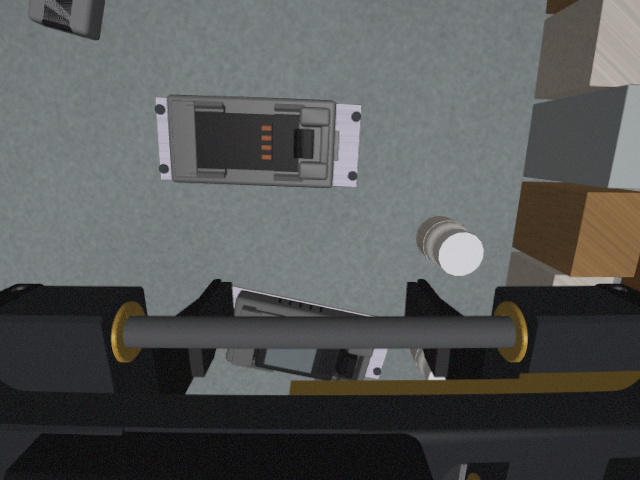

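View pics/w2.png

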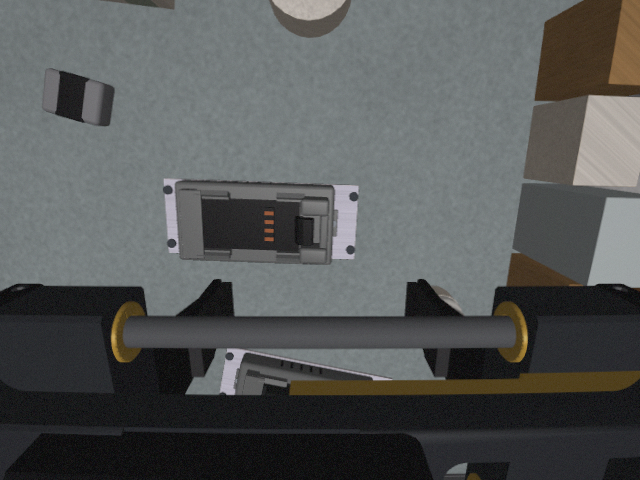

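The empty charger is fully seen in w1, with plate holes near (160,109), (356,117), (352,176) and (164,169). In w2 they are near (167,190), (354,197), (350,249) and (172,243). I refine these.

```bash
python3 - <<'E'
from h import *
np.set_printoptions(precision=4,suppress=True)
pts={'w1':[(160,109),(356,117),(352,176),(164,169)],'w2':[(167,190),(354,197),(350,249),(172,243)]}
obs=[[],[],[],[]]
for w,P in pts.items():
    im=cv2.imread(f'pics/{w}.png'); g=cv2.cvtColor(im,cv2.COLOR_BGR2GRAY); s=dict(np.load(w+'.npz'))
    c=[]
    for i,(u,v) in enumerate(P):
        r=g[v-6:v+7,u-6:u+7].astype(float); yy,xx=np.mgrid[v-6:v+7,u-6:u+7]
        wgt=np.clip(110-r,0,None)*(np.hypot(xx-u,yy-v)<6); c.append(((wgt*xx).sum()/wgt.sum(),(wgt*yy).sum()/wgt.sum()))
        o,d=ray('wrist',c[-1],s); obs[i].append((o,d[0]))
    W=onz('wrist',c,.004,s); print(w,np.array(c)); print(W, 'ctr',W.mean(0),'yaw',np.arctan2(*(W[1]+W[2]-W[0]-W[3])[[1,0]]),'len',np.linalg.norm(W[1]-W[0]),np.linalg.norm(W[3]-W[0]))
    x0,y0=(140,80) if w=='w1' else (145,165)
    cv2.imwrite(f'pics/{w}z.png',cv2.resize(im[y0:y0+120,x0:x0+240],(800,400),interpolation=cv2.INTER_CUBIC))
for o in obs: print(tri(o))
E
```

```text
w1 [[159.4301 108.9344]
 [355.9371 116.133 ]
 [352.2813 175.4924]
 [163.2886 168.2322]]
[[0.4833 0.2074 0.004 ]
 [0.6864 0.2014 0.004 ]
 [0.6846 0.141  0.004 ]
 [0.4816 0.1472 0.004 ]] ctr [0.584  0.1743 0.004 ] yaw -0.029863155040583227 len 0.20312975546878106 0.06026808670481818
w2 [[167.2148 189.5397]
 [353.4597 196.2243]
 [350.135  249.4361]
 [171.2024 242.782 ]]
[[0.4832 0.2069 0.004 ]
 [0.6862 0.201  0.004 ]
 [0.6844 0.1408 0.004 ]
 [0.4816 0.1468 0.004 ]] ctr [0.5838 0.1739 0.004 ] yaw -0.02929350555827954 len 0.20306710044139067 0.06006285058031821
(array([0.4843, 0.2072, 0.0064]), [np.float64(6.627658770442714e-05), np.float64(6.627658770450079e-05)])
(array([0.6861, 0.2012, 0.0059]), [np.float64(0.0001015624026871449), np.float64(0.00010156240268723202)])
(array([0.6844, 0.1411, 0.0049]), [np.float64(7.553534735103441e-05), np.float64(7.553534735112353e-05)])
(array([0.4822, 0.1472, 0.0055]), [np.float64(1.0158383127085277e-06), np.float64(1.0158383127573482e-06)])
```

View pics/w1z.png

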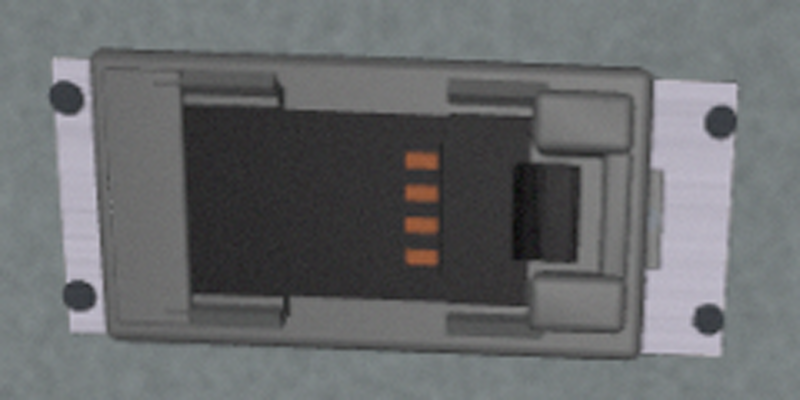

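View pics/w2z.png

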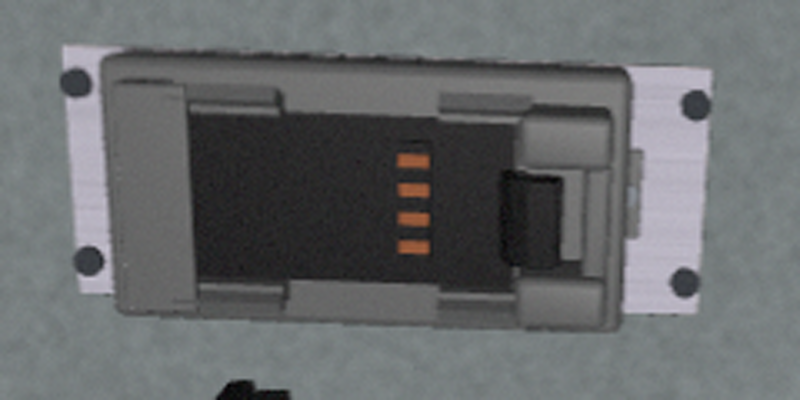

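```bash
python3 - <<'E'
from h import *
np.set_printoptions(precision=4,suppress=True)
c=np.array([.584,.1742]);y=-.0296
B=np.array([[np.cos(y),np.sin(y)],[-np.sin(y),np.cos(y)]])
def loc(p): return np.r_[B@(p[:2]-c),p[2]]
S={w:dict(np.load(w+'.npz')) for w in ['w1','w2']}
for n,a,b,z in [('lip',(195.5,140),(202,224.5),.042),('copper',(266.6,142.4),(268.9,226.2),.034),('modtoe',(140+92*.3,80+55*.3),(145+104*.3,165+55*.3),.039),('catchend R',(140+632*.3,80+97*.3),(145+612*.3,165+112*.3),.057),('catchnose',(140+514*.3,80+212*.3),(145+502*.3,165+215*.3),.05)]:
    x,r=tri([(ray('wrist',a,S['w1'])[0],ray('wrist',a,S['w1'])[1][0]),(ray('wrist',b,S['w2'])[0],ray('wrist',b,S['w2'])[1][0])])
    print(n,loc(x),r[0],'onz',loc(onz('wrist',a,z,S['w1'])[0]),loc(onz('wrist',b,z,S['w2'])[0]))
E
```

```text
lip [-0.0536 -0.0003  0.0384] 0.00011405734847830324 onz [-0.0523 -0.0003  0.042 ] [-0.0526  0.0005  0.042 ]
copper [ 0.014  -0.0001  0.0356] 0.00018101703319236035 onz [ 0.014  -0.0001  0.034 ] [ 0.0136 -0.0004  0.034 ]
modtoe [-0.0848  0.0404  0.0211] 0.00041379546712242 onz [-0.0779  0.0381  0.039 ] [-0.0771  0.0422  0.039 ]
catchend R [0.0732 0.0315 0.0444] 1.3047493345285057e-05 onz [0.0728 0.0301 0.057 ] [0.0728 0.0332 0.057 ]
catchnose [ 0.0416 -0.0004  0.0451] 0.0001448697843746209 onz [ 0.0418 -0.0004  0.05  ] [0.042  0.0008 0.05  ]
```

Charger centre is (0.584,0.174), yaw -0.030, with triangulated hole heights of 5–6 mm (4 expected). The lip, copper contacts and catch all suggest a bay offset of about -6 mm. Now to the pack, with the tool turned 90°.

```bash
python3 -m jog '[{"rot":[0,0,0],"travel":[0,-0.079,0.147],"jaw":-1},{"rot":[0,0,0],"travel":[0,-0.079,0.147],"jaw":-1},{"rot":[0,0,0],"travel":[0,-0.079,0.147],"jaw":-1},{"rot":[0,0,0],"travel":[0,-0.079,0.147],"jaw":-1},{"rot":[0,0,0],"travel":[0,-0.079,0.147],"jaw":-1},{"rot":[0,0,0],"travel":[0,-0.079,0.147],"jaw":-1},{"rot":[0,0,0],"travel":[0,-0.079,0.147],"jaw":-1},{"rot":[0,0,0],"travel":[0,-0.079,0.147],"jaw":-1}]' 
python3 -m jog '[{"rot":[1,0,0],"travel":[0,-0.079,0.147],"jaw":-1},{"rot":[1,0,0],"travel":[0,-0.079,0.147],"jaw":-1},{"rot":[1,0,0],"travel":[0,0,0],"jaw":-1},{"rot":[1,0,0],"travel":[0,0,0],"jaw":-1},{"rot":[1,0,0],"travel":[0,0,0],"jaw":-1},{"rot":[1,0,0],"travel":[0,0,0],"jaw":-1},{"rot":[1,0,0],"travel":[0,0,0],"jaw":-1},{"rot":[1,0,0],"travel":[0,0,0],"jaw":-1}]' 
python3 -m jog '[{"rot":[1,0,0],"travel":[0,0,0],"jaw":-1},{"rot":[1,0,0],"travel":[0,0,0],"jaw":-1},{"rot":[1,0,0],"travel":[0,0,0],"jaw":-1},{"rot":[1,0,0],"travel":[0,0,0],"jaw":-1},{"rot":[1,0,0],"travel":[0,0,0],"jaw":-1},{"rot":[1,0,0],"travel":[0,0,0],"jaw":-1},{"rot":[1,0,0],"travel":[0,0,0],"jaw":-1},{"rot":[1,0,0],"travel":[0,0,0],"jaw":-1}]' 
python3 -m jog '[{"rot":[1,0,0],"travel":[0,0,0],"jaw":-1},{"rot":[1,0,0],"travel":[0,0,0],"jaw":-1},{"rot":[0,0,0],"travel":[0,0,0],"jaw":-1}]' 
python3 - <<'E'
from h import *
s=ctrl.get_state(); np.savez('w3.npz',**s); snap('wrist','w3'); print(s['position'],s['joint_positions'],R.from_rotvec(s['tool_rot']).as_matrix().round(3))
E
```

```text
time: 1.65
position: [0.4583, -0.188, 0.2227]
tool_rot: [1.211, 1.207, -1.211]
ft_force: [0.4, -0.5, -0.1]
grip_width: 0.995
time: 2.45
position: [0.4081, -0.272, 0.2225]
tool_rot: [1.706, 0.789, -1.707]
ft_force: [0.5, 0.6, -0.6]
grip_width: 1.004
time: 3.25
position: [0.4081, -0.2719, 0.2225]
tool_rot: [2.133, 0.179, -2.134]
ft_force: [-0.2, 0.2, -0.2]
grip_width: 0.998
time: 3.55
position: [0.4083, -0.2718, 0.2225]
tool_rot: [-2.22, 0.004, 2.22]
ft_force: [-0.0, -0.4, -1.1]
grip_width: 1.002
[ 0.40825693 -0.2717651   0.22251924] [ 0.34566109 -0.02304531  0.18474648  1.84139928  0.00488718  1.32293552
 -1.04473611] [[-0.    -0.003 -1.   ]
 [-0.    -1.     0.003]
 [-1.     0.     0.   ]]
```

View pics/w3.png

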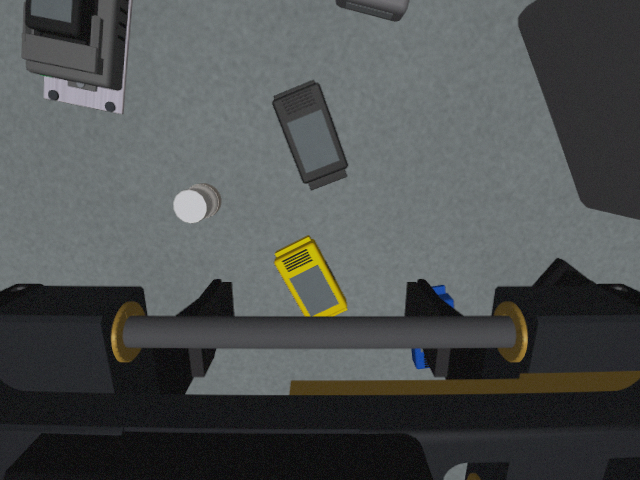

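The dark pack sits at about (310,135) in w3, tongue at (328,182), heel at (296,90); the small jar is at (192,205) and the yellow pack at (310,280). I take a second view 60 mm further on.

```bash
python3 -m jog '[{"rot":[0,0,0],"travel":[0,0,-0.1],"jaw":-1},{"rot":[0,0,0],"travel":[0,0,-0.1],"jaw":-1},{"rot":[0,0,0],"travel":[0,0,0],"jaw":-1}]' 
python3 - <<'E'
from h import *
np.set_printoptions(precision=4,suppress=True)
s=ctrl.get_state(); np.savez('w4.npz',**s); snap('wrist','w4'); print(s['position'])
boxes=[]
for w,(x0,y0,x1,y1) in {'w3':(255,65,370,205),'w4':(255,105,370,270)}.items():
    im=cv2.imread(f'pics/{w}.png'); roi=im[y0:y1,x0:x1]
    cv2.imwrite(f'pics/{w}z.png',cv2.resize(roi,None,fx=3.5,fy=3.5,interpolation=cv2.INTER_CUBIC))
E
```

```text
time: 3.9
position: [0.4722, -0.2696, 0.2221]
tool_rot: [2.22, 0.005, -2.218]
ft_force: [-0.6, 0.0, -0.5]
grip_width: 1.001
[ 0.4722 -0.2696  0.2221]
```

View pics/w3z.png

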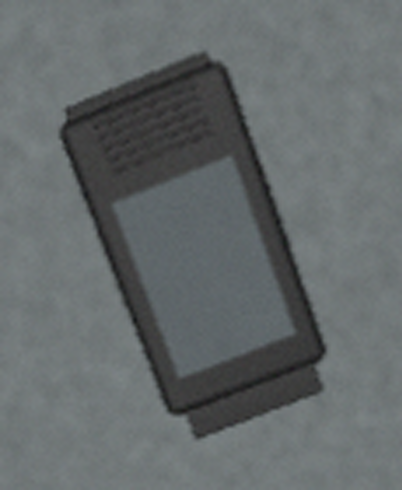

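View pics/w4z.png

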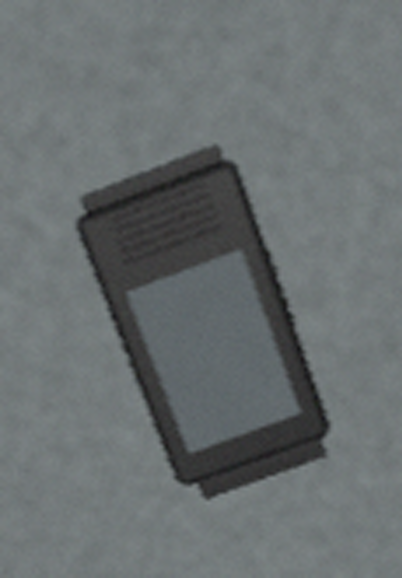

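```bash
python3 - <<'E'
from h import *
np.set_printoptions(precision=4,suppress=True)
A=np.array([(113,203),(233,156),(296,335),(179,378),(64,128),(221,62),(324,358),(172,412)])/3.5+[255,65]
Bq=np.array([(127,291),(245,251),(301,413),(185,452),(80,219),(236,160),(328,434),(186,484)])/3.5+[255,105]
s3,s4=dict(np.load('w3.npz')),dict(np.load('w4.npz'))
o3,d3=ray('wrist',A,s3);o4,d4=ray('wrist',Bq,s4)
X=[]
for a,b in zip(d3,d4):
    x,r=tri([(o3,a),(o4,b)]);X.append(x);print(x,r[0])
X=np.array(X);print('mean z',X[:,2].mean())
for W in (onz('wrist',A,.022,s3),onz('wrist',Bq,.022,s4)):
    b=W[4:]; ax=(b[0]+b[1]-b[2]-b[3]);yaw=np.arctan2(ax[1],ax[0])
    lb=W[:4]; al=(lb[0]+lb[1]-lb[2]-lb[3])
    u=np.array([np.cos(yaw),np.sin(yaw)]); mid=b[:,:2].mean(0)
    print('body len',np.linalg.norm(ax)/2,'wid',np.linalg.norm(b[0]+b[3]-b[1]-b[2])/2,'yaw',yaw,np.arctan2(al[1],al[0]),'bodymid',mid,'center',mid-u*.0015,'lbl mid',lb[:,:2].mean(0))
for n,p in (('scene',(233,232)),('side',(408,227))): pass
E
```

```text
[ 0.507  -0.2404  0.0215] 4.201182495193006e-05
[ 0.519  -0.2746  0.0253] 0.00034654397152226915
[ 0.4704 -0.2924  0.0208] 3.21361565040199e-05
[ 0.4583 -0.2578  0.0215] 0.0005989637516585029
[ 0.5275 -0.2266  0.0171] 0.00012149362692594246
[ 0.5445 -0.2716  0.0183] 0.0006102947995482535
[ 0.4638 -0.3007  0.0204] 3.236270063465636e-05
[ 0.4487 -0.2569  0.0237] 0.0006122847674944097
mean z 0.02108631367116797
body len 0.08440339520527025 wid 0.04686997740240372 yaw 0.35345908796252784 0.35400965917464355 bodymid [ 0.4958 -0.2638] center [ 0.4944 -0.2643] lbl mid [ 0.4888 -0.2664]
body len 0.0851714769880235 wid 0.04706265911860574 yaw 0.35257980943355777 0.33907599601985333 bodymid [ 0.4962 -0.2643] center [ 0.4948 -0.2648] lbl mid [ 0.4887 -0.2662]
```

The pack is at (0.4946,-0.2646) with yaw 0.353 rad; both views agree within 0.5 mm. Triangulated top height is 21 mm (22 expected), body 85 x 47 mm as seen (87 x 50 given). I turn to align and go to the grasp point.

```bash
python3 -m jog '[{"rot":[-0.81,0,0],"travel":[0,0,0],"jaw":-1},{"rot":[-0.81,0,0],"travel":[0,0,0],"jaw":-1},{"rot":[-0.81,0,0],"travel":[0,0,0],"jaw":-1},{"rot":[-0.81,0,0],"travel":[0,0,0],"jaw":-1},{"rot":[-0.81,0,0],"travel":[0,0,0],"jaw":-1},{"rot":[0,0,0],"travel":[0,0,0],"jaw":-1}]'
cat >> h.py <<'E'
def need(target,Rt=None):
    s=ctrl.get_state();M=R.from_rotvec(s['tool_rot']).as_matrix()
    print('pos',s['position'].round(4),'travel units',(M.T@(np.array(target)-s['position'])/.3).round(4))
    print('yaw of -z tool',np.arctan2(-M[1,2],-M[0,2]).round(4),'x tool',M[:,0].round(4))
    if Rt is not None: print('rot units',(np.rad2deg((R.from_matrix(M).inv()*R.from_matrix(Rt)).as_rotvec())/5).round(3))
    return s,M
E
python3 - <<'E'
from h import *
need([.4984,-.2632,.009])
E
```

```text
time: 4.55
position: [0.4682, -0.2711, 0.2227]
tool_rot: [2.029, 0.362, -2.03]
ft_force: [0.0, 0.0, -0.0]
grip_width: 1.006
pos [ 0.4682 -0.2711  0.2227] travel units [ 0.7121  0.0101 -0.1039]
yaw of -z tool 0.353 x tool [-5.e-04 -3.e-04 -1.e+00]
```

```bash
python3 -m jog '[{"rot":[0,0,0],"travel":[0.12,0.005,-0.052],"jaw":-1},{"rot":[0,0,0],"travel":[0.12,0.005,-0.052],"jaw":-1},{"rot":[0,0,0],"travel":[0.15,0,0],"jaw":-1},{"rot":[0,0,0],"travel":[0.15,0,0],"jaw":-1},{"rot":[0,0,0],"travel":[0,0,0],"jaw":-1}]'
python3 - <<'E'
from h import *
need([.4984,-.2632,.009]); snap('wrist','w5')
E
```

```text
time: 5.05
position: [0.4941, -0.2603, 0.0545]
tool_rot: [2.021, 0.369, -2.044]
ft_force: [-0.8, 1.3, -0.8]
grip_width: 0.995
pos [ 0.4941 -0.2603  0.0545] travel units [ 0.1513  0.0153 -0.0117]
yaw of -z tool 0.3521 x tool [-0.0123  0.0048 -0.9999]
```

View pics/w5.png

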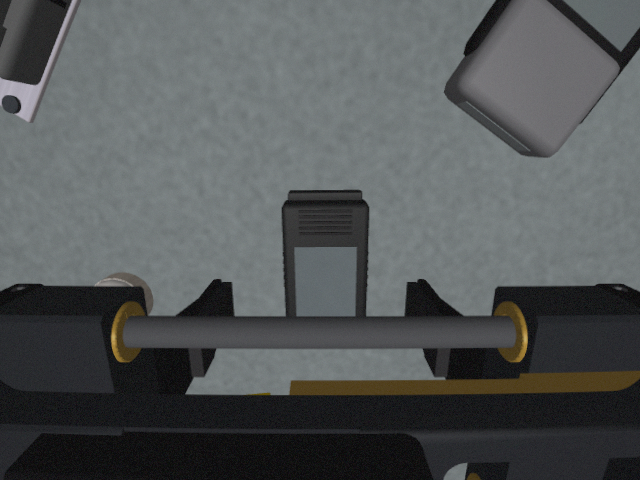

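The pack (columns 283–368) is in line with the jaws and about 4 mm to the right, matching the computed residual. I settle, then descend.

```bash
python3 -m jog '[{"rot":[0,0,0],"travel":[0,0,0],"jaw":-1},{"rot":[0,0,0],"travel":[0,0,0],"jaw":-1}]'
python3 - <<'E'
from h import *
need([.4984,-.2632,.009])
E
```

```text
time: 5.3
position: [0.5018, -0.2635, 0.0638]
tool_rot: [2.033, 0.358, -2.024]
ft_force: [0.1, -0.6, 0.2]
grip_width: 1.001
pos [ 0.5018 -0.2635  0.0638] travel units [ 0.1826 -0.0057  0.0111]
yaw of -z tool 0.3528 x tool [ 0.005  -0.0023 -1.    ]
```

```bash
python3 -m jog '[{"rot":[0,0,0],"travel":[0.06,0,0.005],"jaw":-1},{"rot":[0,0,0],"travel":[0.06,0,0],"jaw":-1},{"rot":[0,0,0],"travel":[0.03,0,0],"jaw":-1},{"rot":[0,0,0],"travel":[0.02,0,0],"jaw":-1},{"rot":[0,0,0],"travel":[0,0,0],"jaw":-1},{"rot":[0,0,0],"travel":[0,0,0],"jaw":-1}]'
python3 - <<'E'
from h import *
need([.4984,-.2632,.009])
E
```

```text
time: 5.9
position: [0.4992, -0.2631, 0.0105]
tool_rot: [2.03, 0.361, -2.027]
ft_force: [-0.5, 0.4, 0.0]
grip_width: 0.995
pos [ 0.4992 -0.2631  0.0105] travel units [ 0.0051 -0.0006  0.0027]
yaw of -z tool 0.3534 x tool [ 1.5e-03 -6.0e-04 -1.0e+00]
```

```bash
python3 -m jog '[{"rot":[0,0,0],"travel":[0.003,0,0],"jaw":1},{"rot":[0,0,0],"travel":[0,0,0],"jaw":1},{"rot":[0,0,0],"travel":[0,0,0],"jaw":1},{"rot":[0,0,0],"travel":[0,0,0],"jaw":1},{"rot":[0,0,0],"travel":[0,0,0],"jaw":1}]' 30
python3 -m jog '[{"rot":[0,0,0],"travel":[-0.02,0,0],"jaw":1},{"rot":[0,0,0],"travel":[-0.05,0,0],"jaw":1},{"rot":[0,0,0],"travel":[-0.1,0,0],"jaw":1},{"rot":[0,0,0],"travel":[-0.15,0,0],"jaw":1},{"rot":[0,0,0],"travel":[-0.15,0,0],"jaw":1},{"rot":[0,0,0],"travel":[-0.05,0,0],"jaw":1},{"rot":[0,0,0],"travel":[0,0,0],"jaw":1},{"rot":[0,0,0],"travel":[0,0,0],"jaw":1}]'
python3 - <<'E'
from h import *
need([.4984,-.2632,.009]); snap('wrist','w6');snap('side','s6')
im=cv2.imread('pics/s6.png')[90:300,280:560]; cv2.imwrite('pics/s6z.png',cv2.resize(im,None,fx=2.8,fy=2.8))
E
```

```text
time: 6.4
position: [0.4985, -0.2628, 0.0087]
tool_rot: [2.029, 0.362, -2.029]
ft_force: [0.1, -0.1, 0.6]
grip_width: 0.633
time: 7.2
position: [0.4977, -0.2624, 0.1638]
tool_rot: [2.028, 0.363, -2.031]
ft_force: [-0.2, 0.5, -3.0]
grip_width: 0.568
pos [ 0.4977 -0.2624  0.1638] travel units [ 0.5158  0.0039 -0.0017]
yaw of -z tool 0.3535 x tool [-1.3e-03  6.0e-04 -1.0e+00]
```

View pics/w6.png

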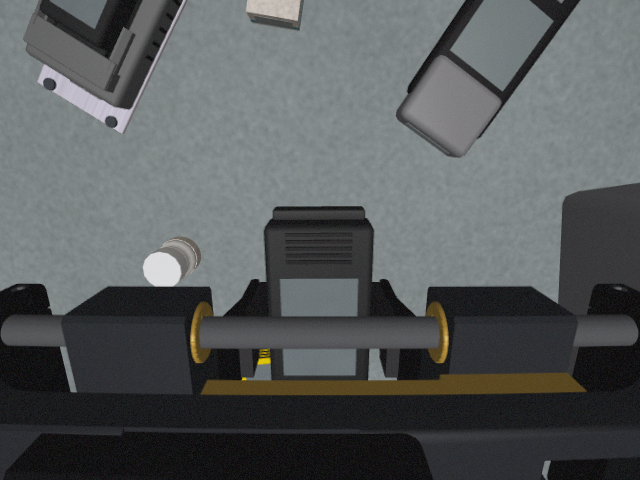

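View pics/s6z.png

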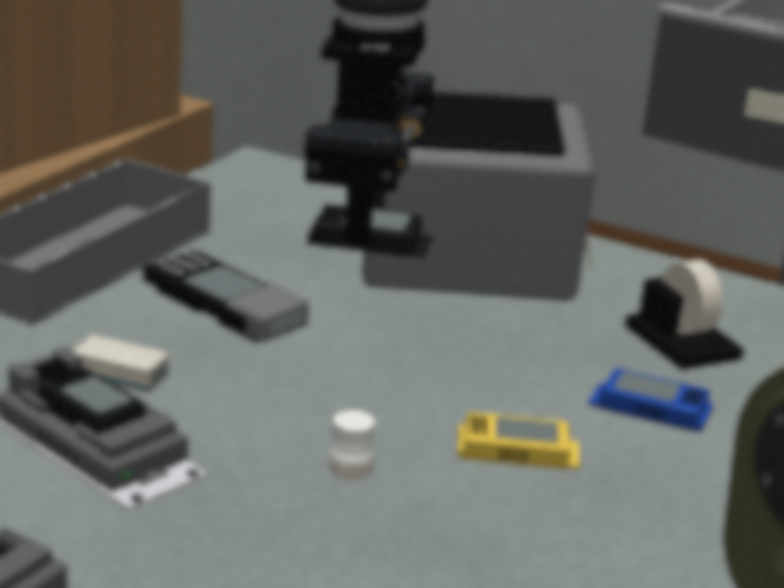

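The pack is held square (opening 49 mm, extra pull about 2 N). The pack's edges at the heel lie at columns 265–373, mid 319, which matches the camera's centre. I now turn to the charger's yaw and carry the pack over at height.

```bash
python3 -m jog '[{"rot":[0.88,0,0],"travel":[-0.06,0,0],"jaw":1},{"rot":[0.88,0,0],"travel":[-0.06,0,0],"jaw":1},{"rot":[0.88,0,0],"travel":[-0.06,0,0],"jaw":1},{"rot":[0.88,0,0],"travel":[0,0,0],"jaw":1},{"rot":[0.87,0,0],"travel":[0,0,0],"jaw":1},{"rot":[0,0,0],"travel":[0,0,0],"jaw":1},{"rot":[0,0,0],"travel":[0,0,0],"jaw":1}]'
python3 - <<'E'
from h import *
need([.47,.1775,.22])
E
```

```text
time: 8.0
position: [0.4978, -0.2624, 0.217]
tool_rot: [-2.204, 0.03, 2.21]
ft_force: [-0.2, -0.2, -1.7]
grip_width: 0.57
pos [ 0.4978 -0.2624  0.217 ] travel units [-0.0083 -1.4632  0.1333]
yaw of -z tool -0.0278 x tool [-0.0028  0.0011 -1.    ]
```

```bash
python3 -m jog '[{"rot":[0,0,0],"travel":[0,-0.06,0],"jaw":1},{"rot":[0,0,0],"travel":[0,-0.12,0.015],"jaw":1},{"rot":[0,0,0],"travel":[0,-0.16,0.017],"jaw":1},{"rot":[0,0,0],"travel":[0,-0.16,0.017],"jaw":1},{"rot":[0,0,0],"travel":[0,-0.16,0.017],"jaw":1},{"rot":[0,0,0],"travel":[0,-0.16,0.017],"jaw":1},{"rot":[0,0,0],"travel":[0,-0.16,0.017],"jaw":1},{"rot":[0,0,0],"travel":[0,-0.16,0.017],"jaw":1}]'
python3 -m jog '[{"rot":[0,0,0],"travel":[0,-0.16,0.017],"jaw":1},{"rot":[0,0,0],"travel":[0,-0.11,0.017],"jaw":1},{"rot":[0,0,0],"travel":[0,-0.05,0],"jaw":1},{"rot":[0,0,0],"travel":[0,0,0],"jaw":1},{"rot":[0,0,0],"travel":[0,0,0],"jaw":1},{"rot":[0,0,0],"travel":[0,0,0],"jaw":1}]'
python3 - <<'E'
from h import *
s,_=need([.47,.1775,.22]); np.savez('w7.npz',**s); snap('wrist','w7')
E
```

```text
time: 8.8
position: [0.4727, 0.0819, 0.2181]
tool_rot: [-2.207, 0.031, 2.208]
ft_force: [0.6, -0.1, -2.3]
grip_width: 0.575
time: 9.4
position: [0.4665, 0.1744, 0.2183]
tool_rot: [-2.205, 0.036, 2.206]
ft_force: [0.1, -0.0, -2.1]
grip_width: 0.569
pos [0.4665 0.1744 0.2183] travel units [-0.0057 -0.0106 -0.0115]
yaw of -z tool -0.0319 x tool [-5.e-04 -1.e-03 -1.e+00]
```

View pics/w7.png

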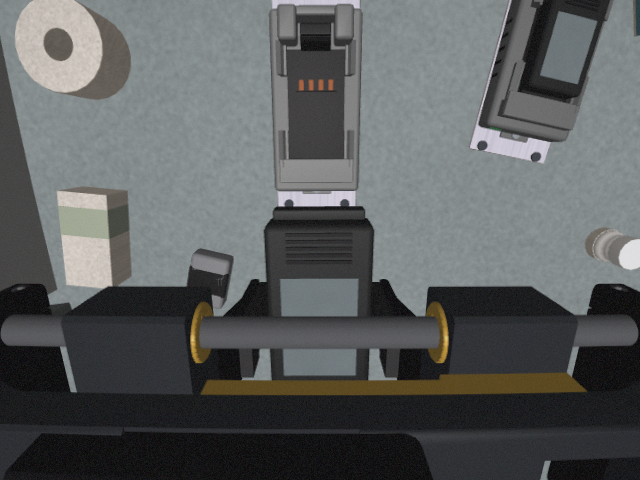

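```bash
python3 - <<'E'
from h import *
im=cv2.imread('pics/w7.png')[0:240,230:400]; cv2.imwrite('pics/w7z.png',cv2.resize(im[:, :],None,fx=2.5,fy=2.5,interpolation=cv2.INTER_CUBIC))
E
```

```text
(no output)
```

View pics/w7z.png

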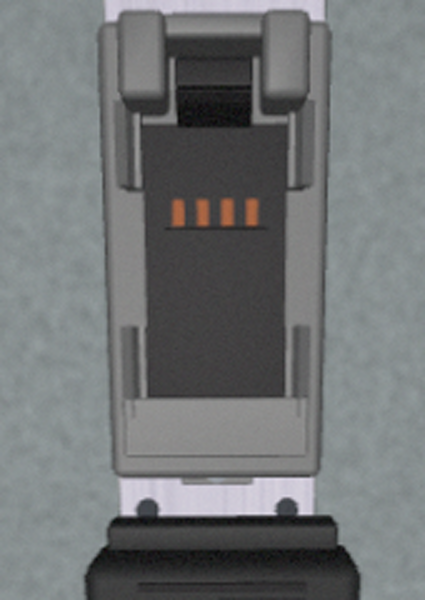

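```bash
python3 - <<'E'
from h import *
np.set_printoptions(precision=4,suppress=True)
s=dict(np.load('w7.npz'))
f=lambda p:np.array(p)/2.5+[230,0]
c=np.array([.584,.1742]);y=-.0296
B=np.array([[np.cos(y),np.sin(y)],[-np.sin(y),np.cos(y)]])
M=R.from_rotvec(s['tool_rot']).as_matrix()
for n,p,z in [('holeL',(148,508),.004),('holeR',(287,508),.004),('lip',(216,398),.042),('lipL',(147,398),.042),('lipR',(286,398),.042),('copper',(215,213),.034),('bayL',(146,340),.03),('bayR',(286,340),.03),('catchL',(177,90),.045),('catchR',(252,90),.045),('heelL',(107,520),s['position'][2]+.002+.0023),('heelR',(338,520),s['position'][2]+.002+.0023),('bodyL',(88,580),s['position'][2]+.0133),('bodyR',(357,580),s['position'][2]+.0133)]:
    W=onz('wrist',f(p),z,s)[0]; print(n,W,'loc',B@(W[:2]-c),'tool',M.T@(W-s['position']))
E
```

```text
holeL [0.4844 0.2065 0.004 ] loc [-0.1005  0.0293] tool [ 0.2143 -0.0328 -0.017 ]
holeR [0.4824 0.1463 0.004 ] loc [-0.1007 -0.0309] tool [ 0.2143  0.0274 -0.017 ]
lip [0.5309 0.1751 0.042 ] loc [-0.0531 -0.0006] tool [ 0.1763 -0.0029 -0.0645]
lipL [0.5318 0.2012 0.042 ] loc [-0.053   0.0254] tool [ 0.1762 -0.029  -0.0645]
lipR [0.5301 0.1488 0.042 ] loc [-0.0532 -0.027 ] tool [ 0.1763  0.0234 -0.0645]
copper [0.5971 0.1733 0.034 ] loc [ 0.0131 -0.0005] tool [ 0.1842 -0.0032 -0.1307]
bayL [0.5532 0.2014 0.03  ] loc [-0.0316  0.0263] tool [ 0.1882 -0.0299 -0.0859]
bayR [0.5514 0.1476 0.03  ] loc [-0.0318 -0.0275] tool [ 0.1883  0.0239 -0.0859]
catchL [0.6356 0.185  0.045 ] loc [0.0512 0.0123] tool [ 0.1732 -0.0161 -0.1688]
catchR [0.6347 0.1591 0.045 ] loc [ 0.0511 -0.0136] tool [ 0.1732  0.0098 -0.1687]
heelL [0.5152 0.1943 0.2226] loc [-0.0694  0.0181] tool [-0.0043 -0.0215 -0.048 ]
heelR [0.5138 0.1522 0.2226] loc [-0.0695 -0.0241] tool [-0.0043  0.0207 -0.048 ]
bodyL [0.5061 0.1972 0.2316] loc [-0.0785  0.0206] tool [-0.0133 -0.024  -0.0389]
bodyR [0.5046 0.15   0.2316] loc [-0.0787 -0.0265] tool [-0.0133  0.0232 -0.0389]
```

The two looks agree within about 1 mm in y, after correcting by the held pack as seen in the same picture. The bay line is at y ≈ 0.1731 and the offset about -6.7 ± 1 mm. I work out the tilted approach pose.

```bash
cat >> h.py <<'E'
YAW=-.0305; U=np.array([np.cos(YAW),np.sin(YAW),0]); Z=np.array([0,0,1.]); V=np.cross(Z,U)
BAY=np.array([.5777,.1733,.030])
def pose(px,pz,deg,py=0):
    t=np.deg2rad(deg); X=np.cos(t)*U+np.sin(t)*Z; N=-np.sin(t)*U+np.cos(t)*Z
    P=BAY+px*U+py*V+pz*Z; tcp=P+.0563*X+.0087*N
    return tcp,np.column_stack([-N,np.cross(X,N),-X])
def toe():
    s=ctrl.get_state();M=R.from_rotvec(s['tool_rot']).as_matrix()
    P=s['position']+M@np.array([.0087,0,.0563]); r=P-BAY
    print('toe bay xyz mm',(r@U*1e3).round(2),(r@V*1e3).round(2),(r[2]*1e3).round(2),'tilt',np.rad2deg(np.arcsin(-M[2,2])).round(2),'yaw',np.arctan2(-M[1,2],-M[0,2]).round(4),'F in bay axes',(s['ft_force']@np.c_[U,V,Z]).round(2),'t',s['time'])
def plan(px,pz,deg,py=0):
    toe(); t,Rt=pose(px,pz,deg,py); need(t,Rt)
E
python3 - <<'E'
from h import *
plan(-.034,.1,28)
E
```

```text
toe bay xyz mm -167.5 -2.07 179.72 tilt -0.02 yaw -0.0322 F in bay axes [ 0.95  1.14 -0.39] t 9.45
pos [0.4665 0.1745 0.2184] travel units [ 0.1808 -0.008  -0.4095]
yaw of -z tool -0.0322 x tool [-4.e-04 -7.e-04 -1.e+00]
rot units [-0.017  5.604 -0.012]
```

```bash
python3 -m jog '[{"rot":[0,0.93,0],"travel":[0,0,-0.08],"jaw":1},{"rot":[0,0.93,0],"travel":[0,0,-0.08],"jaw":1},{"rot":[0,0.93,0],"travel":[0,0,-0.08],"jaw":1},{"rot":[0,0.93,0],"travel":[0,0,0],"jaw":1},{"rot":[0,0.93,0],"travel":[0,0,0],"jaw":1},{"rot":[0,0.94,0],"travel":[0,0,0],"jaw":1},{"rot":[0,0,0],"travel":[0,0,0],"jaw":1},{"rot":[0,0,0],"travel":[0,0,0],"jaw":1}]'
python3 - <<'E'
from h import *
plan(-.034,.06,28)
E
```

```text
time: 10.25
position: [0.5377, 0.1732, 0.2247]
tool_rot: [-2.678, 0.042, 1.612]
ft_force: [1.0, 0.4, -1.4]
grip_width: 0.571
toe bay xyz mm -85.62 -1.34 160.71 tilt 27.89 yaw -0.0307 F in bay axes [ 1.02  0.47 -1.42] t 10.25
pos [0.5377 0.1732 0.2247] travel units [ 0.3768 -0.0047  0.005 ]
yaw of -z tool -0.0307 x tool [ 0.4675 -0.0148 -0.8838]
rot units [-0.003  0.022 -0.007]
```

```bash
python3 -m jog '[{"rot":[0,0.02,0],"travel":[0.05,-0.002,0.002],"jaw":1},{"rot":[0,0,0],"travel":[0.1,-0.003,0.003],"jaw":1},{"rot":[0,0,0],"travel":[0.12,0,0],"jaw":1},{"rot":[0,0,0],"travel":[0.08,0,0],"jaw":1},{"rot":[0,0,0],"travel":[0.027,0,0],"jaw":1},{"rot":[0,0,0],"travel":[0,0,0],"jaw":1},{"rot":[0,0,0],"travel":[0,0,0],"jaw":1},{"rot":[0,0,0],"travel":[0,0,0],"jaw":1}]'
python3 - <<'E'
from h import *
plan(-.034,.015,28)
snap('side','s8'); snap('wrist','w8')
im=cv2.imread('pics/s8.png')[150:340,180:380]; cv2.imwrite('pics/s8z.png',cv2.resize(im,None,fx=3,fy=3,interpolation=cv2.INTER_CUBIC))
E
```

```text
time: 11.05
position: [0.5905, 0.1748, 0.1259]
tool_rot: [-2.682, 0.039, 1.605]
ft_force: [-0.3, 0.2, -1.5]
grip_width: 0.572
toe bay xyz mm -32.8 1.85 61.66 tilt 28.2 yaw -0.0299 F in bay axes [-0.3   0.21 -1.53] t 11.05
pos [0.5905 0.1748 0.1259] travel units [0.1358 0.0064 0.0769]
yaw of -z tool -0.0299 x tool [ 0.4724 -0.0131 -0.8813]
rot units [ 0.006 -0.04   0.015]
```

View pics/s8z.png

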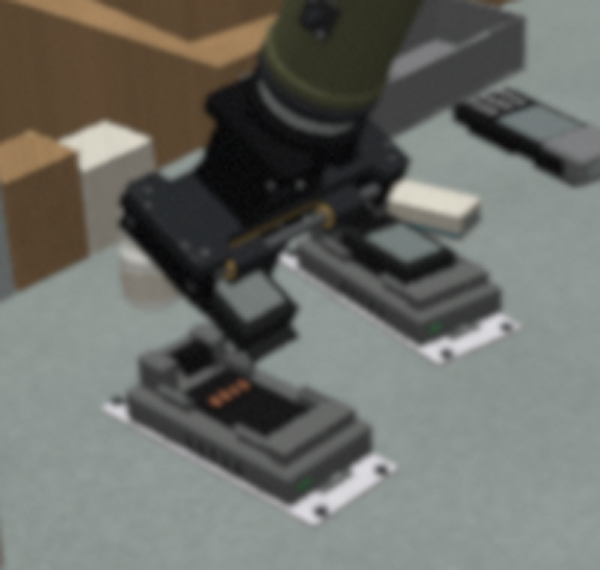

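View pics/w8.png

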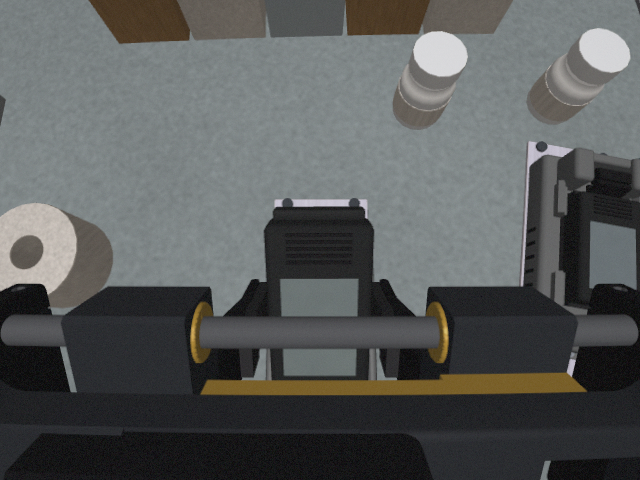

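The wrist view shows the pack mid at column 319 and the charger's catch-end holes mid at 321, so the pack is about 1.6 mm too far left, agreeing with the computed y of 1.85 mm. I correct that while lowering.

```bash
python3 -m jog '[{"rot":[0,0,0.01],"travel":[0.04,0.0064,0.02],"jaw":1},{"rot":[0,-0.02,0],"travel":[0.04,0,0.02],"jaw":1},{"rot":[0,0,0],"travel":[0.03,0,0.02],"jaw":1},{"rot":[0,0,0],"travel":[0.02,0,0.012],"jaw":1},{"rot":[0,0,0],"travel":[0,0,0],"jaw":1},{"rot":[0,0,0],"travel":[0,0,0],"jaw":1},{"rot":[0,0,0],"travel":[0,0,0],"jaw":1},{"rot":[0,0,0],"travel":[0,0,0],"jaw":1}]'
python3 - <<'E'
from h import *
plan(-.034,.004,28)
snap('side','s9'); snap('scene','c9')
im=cv2.imread('pics/s9.png')[210:340,190:340]; im2=cv2.imread('pics/c9.png')[220:340,320:450]
cv2.imwrite('pics/s9z.png',np.hstack([cv2.resize(im,(400,400),interpolation=cv2.INTER_CUBIC),cv2.resize(im2,(400,400),interpolation=cv2.INTER_CUBIC)]))
E
```

```text
time: 11.95
position: [0.5893, 0.1726, 0.0801]
tool_rot: [-2.68, 0.04, 1.61]
ft_force: [0.6, 0.2, -1.1]
grip_width: 0.573
toe bay xyz mm -33.99 -0.43 15.99 tilt 28.02 yaw -0.0298 F in bay axes [ 0.62  0.22 -1.09] t 11.95
pos [0.5893 0.1726 0.0801] travel units [ 0.0353 -0.0013  0.0188]
yaw of -z tool -0.0298 x tool [ 0.4696 -0.0144 -0.8828]
rot units [ 0.007 -0.004 -0.001]
```

View pics/s9z.png

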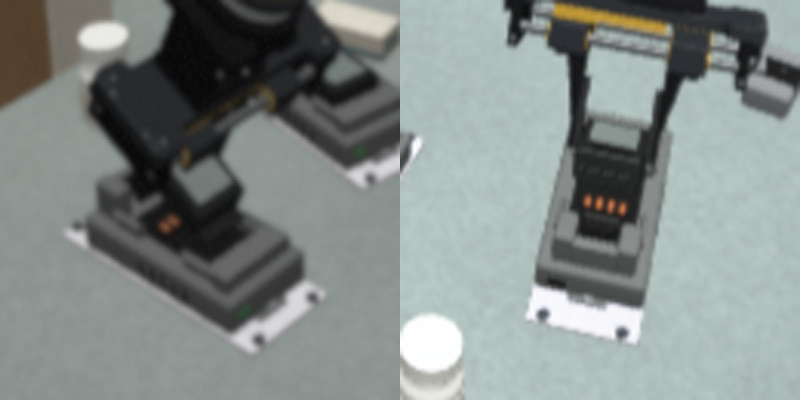

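The tongue hangs over the bay, clear of the lip and in line. I lower to about 4 mm over the expected floor, then feel down in small steps.

```bash
python3 -m jog '[{"rot":[0,0,0],"travel":[0.013,-0.001,0.007],"jaw":1},{"rot":[0,0,0],"travel":[0.013,0,0.007],"jaw":1},{"rot":[0,0,0],"travel":[0.006,0,0.003],"jaw":1},{"rot":[0,0,0],"travel":[0,0,0],"jaw":1},{"rot":[0,0,0],"travel":[0,0,0],"jaw":1}]'
python3 - <<'E'
from h import *
toe()
E
for i in 1; do python3 -m jog '[{"rot":[0,0,0],"travel":[0.003,0,0.0016],"jaw":1},{"rot":[0,0,0],"travel":[0.003,0,0.0016],"jaw":1},{"rot":[0,0,0],"travel":[0,0,0],"jaw":1},{"rot":[0,0,0],"travel":[0,0,0],"jaw":1}]'; done
python3 - <<'E'
from h import *
toe()
E
```

```text
time: 12.55
position: [0.5888, 0.1726, 0.0684]
tool_rot: [-2.679, 0.041, 1.612]
ft_force: [0.3, -0.2, -0.9]
grip_width: 0.57
toe bay xyz mm -34.57 -0.38 4.29 tilt 27.94 yaw -0.0295 F in bay axes [ 0.33 -0.23 -0.9 ] t 12.55
time: 12.95
position: [0.5888, 0.1726, 0.0665]
tool_rot: [-2.679, 0.041, 1.611]
ft_force: [-0.1, 0.5, -0.7]
grip_width: 0.57
toe bay xyz mm -34.5 -0.41 2.43 tilt 27.96 yaw -0.0296 F in bay axes [-0.13  0.53 -0.69] t 12.95
```

```bash
J='x'; python3 -m jog '[{"rot":[0,0,0],"travel":[0.003,0,0.0016],"jaw":1},{"rot":[0,0,0],"travel":[0,0,0],"jaw":1},{"rot":[0,0,0],"travel":[0,0,0],"jaw":1}]'; python3 -c "from h import *;toe()"
python3 -m jog '[{"rot":[0,0,0],"travel":[0.003,0,0.0016],"jaw":1},{"rot":[0,0,0],"travel":[0,0,0],"jaw":1},{"rot":[0,0,0],"travel":[0,0,0],"jaw":1}]'; python3 -c "from h import *;toe()"
```

```text
time: 13.25
position: [0.5892, 0.1726, 0.0659]
tool_rot: [-2.68, 0.041, 1.61]
ft_force: [-0.7, -1.6, 0.8]
grip_width: 0.567
toe bay xyz mm -34.14 -0.36 1.8 tilt 28.0 yaw -0.0298 F in bay axes [-0.62 -1.62  0.82] t 13.25
time: 13.55
position: [0.5896, 0.1726, 0.0653]
tool_rot: [-2.68, 0.041, 1.609]
ft_force: [-0.4, -1.9, 4.0]
grip_width: 0.571
toe bay xyz mm -33.65 -0.34 1.15 tilt 28.05 yaw -0.0298 F in bay axes [-0.38 -1.88  3.99] t 13.55
```

Contact with the floor: the vertical force rises by about 5 N at toe z ≈ 1.3 mm, so the floor is about 1.4 mm higher than reckoned. I ease off 0.7 mm, then feel toe-ward.

```bash
python3 -m jog '[{"rot":[0,0,0],"travel":[-0.0022,0.0015,-0.0012],"jaw":1},{"rot":[0,0,0],"travel":[-0.003,0,0.006],"jaw":1},{"rot":[0,0,0],"travel":[-0.003,0,0.006],"jaw":1},{"rot":[0,0,0],"travel":[0,0,0],"jaw":1},{"rot":[0,0,0],"travel":[0,0,0],"jaw":1}]'; python3 -c "from h import *;toe()"
python3 -m jog '[{"rot":[0,0,0],"travel":[-0.003,0,0.006],"jaw":1},{"rot":[0,0,0],"travel":[-0.003,0,0.006],"jaw":1},{"rot":[0,0,0],"travel":[0,0,0],"jaw":1},{"rot":[0,0,0],"travel":[0,0,0],"jaw":1}]'; python3 -c "from h import *;toe()"
```

```text
time: 14.05
position: [0.585, 0.1727, 0.0655]
tool_rot: [-2.68, 0.04, 1.61]
ft_force: [0.7, 0.0, 3.4]
grip_width: 0.57
toe bay xyz mm -38.3 -0.43 1.35 tilt 28.0 yaw -0.0295 F in bay axes [0.67 0.05 3.45] t 14.05
time: 14.45
position: [0.581, 0.1726, 0.0653]
tool_rot: [-2.68, 0.04, 1.61]
ft_force: [1.4, -0.1, 4.4]
grip_width: 0.571
toe bay xyz mm -42.36 -0.67 1.22 tilt 27.99 yaw -0.0296 F in bay axes [ 1.4  -0.06  4.4 ] t 14.45
```

```bash
python3 -m jog '[{"rot":[0,0,0],"travel":[-0.005,0,0.005],"jaw":1},{"rot":[0,0,0],"travel":[-0.003,0,0.006],"jaw":1},{"rot":[0,0,0],"travel":[0,0,0],"jaw":1},{"rot":[0,0,0],"travel":[0,0,0],"jaw":1}]'; python3 -c "from h import *;toe()"
python3 -m jog '[{"rot":[0,0,0],"travel":[-0.0015,0,0.003],"jaw":1},{"rot":[0,0,0],"travel":[0,0,0],"jaw":1},{"rot":[0,0,0],"travel":[0,0,0],"jaw":1}]'; python3 -c "from h import *;toe()"
```

```text
time: 14.85
position: [0.5764, 0.1726, 0.0653]
tool_rot: [-2.679, 0.041, 1.612]
ft_force: [1.5, 0.4, 3.6]
grip_width: 0.574
toe bay xyz mm -46.97 -0.84 1.29 tilt 27.93 yaw -0.0295 F in bay axes [1.46 0.48 3.59] t 14.85
time: 15.15
position: [0.5757, 0.1726, 0.0655]
tool_rot: [-2.679, 0.041, 1.611]
ft_force: [2.0, 0.5, 2.4]
grip_width: 0.565
toe bay xyz mm -47.65 -0.81 1.42 tilt 27.95 yaw -0.0296 F in bay axes [1.97 0.57 2.38] t 15.15
```

```bash
python3 -m jog '[{"rot":[0,0,0],"travel":[-0.0015,0,0.003],"jaw":1},{"rot":[0,0,0],"travel":[-0.0015,0,0.003],"jaw":1},{"rot":[0,0,0],"travel":[0,0,0],"jaw":1},{"rot":[0,0,0],"travel":[0,0,0],"jaw":1}]'; python3 -c "from h import *;toe()"
python3 -m jog '[{"rot":[0,0,0],"travel":[-0.0015,0,0.003],"jaw":1},{"rot":[0,0,0],"travel":[0,0,0],"jaw":1},{"rot":[0,0,0],"travel":[0,0,0],"jaw":1}]'; python3 -c "from h import *;toe()"
```

```text
time: 15.55
position: [0.5737, 0.1727, 0.0655]
tool_rot: [-2.679, 0.041, 1.611]
ft_force: [2.2, 0.8, 4.0]
grip_width: 0.57
toe bay xyz mm -49.64 -0.82 1.45 tilt 27.96 yaw -0.0296 F in bay axes [2.13 0.88 3.98] t 15.55
time: 15.85
position: [0.5727, 0.1727, 0.0655]
tool_rot: [-2.679, 0.041, 1.611]
ft_force: [3.1, 1.0, 4.0]
grip_width: 0.571
toe bay xyz mm -50.63 -0.81 1.42 tilt 27.96 yaw -0.0296 F in bay axes [3.07 1.07 3.97] t 15.85
```

```bash
python3 -m jog '[{"rot":[0,0,0],"travel":[-0.002,0,0.003],"jaw":1},{"rot":[0,0,0],"travel":[0,0,0],"jaw":1},{"rot":[0,0,0],"travel":[0,0,0],"jaw":1}]'; python3 -c "from h import *;toe()"
python3 -m jog '[{"rot":[0,0,0],"travel":[-0.0015,0,0.003],"jaw":1},{"rot":[0,0,0],"travel":[0,0,0],"jaw":1},{"rot":[0,0,0],"travel":[0,0,0],"jaw":1}]'; python3 -c "from h import *;toe()
snap('side','s10'); snap('wrist','w10')
im=cv2.imread('pics/s10.png')[210:340,190:340]; cv2.imwrite('pics/s10z.png',cv2.resize(im,None,fx=4,fy=4,interpolation=cv2.INTER_CUBIC))"
```

```text
time: 16.15
position: [0.5715, 0.1727, 0.0655]
tool_rot: [-2.679, 0.041, 1.612]
ft_force: [2.3, 0.9, 4.4]
grip_width: 0.569
toe bay xyz mm -51.84 -0.82 1.43 tilt 27.94 yaw -0.0295 F in bay axes [2.3  1.01 4.36] t 16.15
time: 16.45
position: [0.5706, 0.1727, 0.0655]
tool_rot: [-2.679, 0.041, 1.611]
ft_force: [1.9, 0.1, 3.4]
grip_width: 0.567
toe bay xyz mm -52.75 -0.86 1.47 tilt 27.95 yaw -0.0296 F in bay axes [1.87 0.18 3.44] t 16.45
```

View pics/s10z.png

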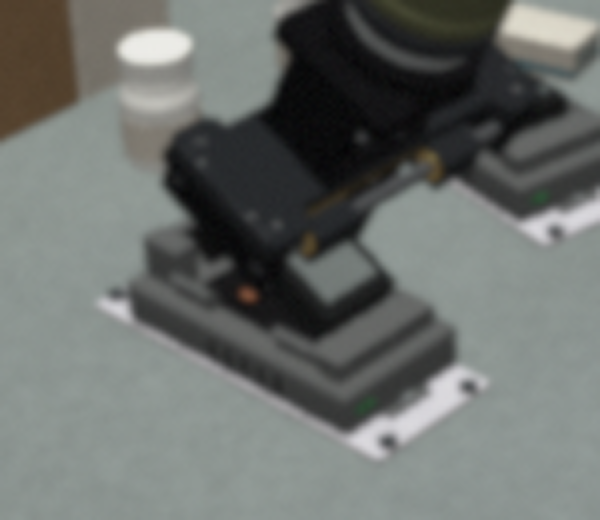

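The pack's toe is now at the lip with the heel raised, and the force is still only sliding friction. I carry on in 1 mm steps.

```bash
python3 -m jog '[{"rot":[0,0,0],"travel":[-0.0015,0,0.003],"jaw":1},{"rot":[0,0,0],"travel":[0,0,0],"jaw":1},{"rot":[0,0,0],"travel":[0,0,0],"jaw":1}]'; python3 -c "from h import *;toe()"
python3 -m jog '[{"rot":[0,0,0],"travel":[-0.0015,0,0.003],"jaw":1},{"rot":[0,0,0],"travel":[0,0,0],"jaw":1},{"rot":[0,0,0],"travel":[0,0,0],"jaw":1}]'; python3 -c "from h import *;toe()"
```

```text
time: 16.85
position: [0.5701, 0.1727, 0.0658]
tool_rot: [-2.68, 0.041, 1.61]
ft_force: [5.0, 1.3, 2.0]
grip_width: 0.576
toe bay xyz mm -53.23 -0.85 1.73 tilt 28.0 yaw -0.0299 F in bay axes [4.96 1.4  1.98] t 16.85
time: 17.15
position: [0.5697, 0.1728, 0.0663]
tool_rot: [-2.68, 0.04, 1.608]
ft_force: [6.5, 0.5, 0.9]
grip_width: 0.57
toe bay xyz mm -53.54 -0.77 2.11 tilt 28.07 yaw -0.03 F in bay axes [6.51 0.71 0.94] t 17.15
```

The tongue stops: toe-ward force is 6.5 N and no longer rising as friction only. It is home against the lip/wall, low in the slot (z well below the 9 mm lip). Now I swing the heel down about the tongue tip in small steps, with a slight toe-ward bias.

```bash
python3 -m jog '[{"rot":[0,-0.5,0],"travel":[0.0085,0,0],"jaw":1},{"rot":[0,0,0],"travel":[0,0,0],"jaw":1},{"rot":[0,0,0],"travel":[0,0,0],"jaw":1}]'; python3 -c "from h import *;toe()"
python3 -m jog '[{"rot":[0,-0.5,0],"travel":[0.0077,0,-0.0002],"jaw":1},{"rot":[0,0,0],"travel":[0,0,0],"jaw":1},{"rot":[0,0,0],"travel":[0,0,0],"jaw":1}]'; python3 -c "from h import *;toe()"
```

```text
time: 17.45
position: [0.5711, 0.1727, 0.064]
tool_rot: [-2.644, 0.04, 1.666]
ft_force: [5.8, -0.0, 3.8]
grip_width: 0.575
toe bay xyz mm -53.62 -0.85 1.87 tilt 25.57 yaw -0.0304 F in bay axes [5.79 0.16 3.85] t 17.45
time: 17.75
position: [0.5722, 0.1727, 0.062]
tool_rot: [-2.607, 0.039, 1.723]
ft_force: [6.2, 0.9, 3.7]
grip_width: 0.567
toe bay xyz mm -53.81 -0.77 1.91 tilt 23.09 yaw -0.0303 F in bay axes [6.19 1.07 3.66] t 17.75
```

```bash
python3 -m jog '[{"rot":[0,-0.5,0],"travel":[0.0075,0,0.0005],"jaw":1},{"rot":[0,0,0],"travel":[0,0,0],"jaw":1},{"rot":[0,0,0],"travel":[0,0,0],"jaw":1}]'; python3 -c "from h import *;toe()"
python3 -m jog '[{"rot":[0,-0.5,0],"travel":[0.0072,0,0.0010],"jaw":1},{"rot":[0,0,0],"travel":[0,0,0],"jaw":1},{"rot":[0,0,0],"travel":[0,0,0],"jaw":1}]'; python3 -c "from h import *;toe()"
python3 -m jog '[{"rot":[0,-0.4,0],"travel":[0.0060,0,0.0010],"jaw":1},{"rot":[0,0,0],"travel":[0,0,0],"jaw":1},{"rot":[0,0,0],"travel":[0,0,0],"jaw":1}]'; python3 -c "from h import *;toe()
snap('side','s11'); snap('scene','c11'); snap('wrist','w11')
im=cv2.imread('pics/s11.png')[210:340,190:340]; im2=cv2.imread('pics/c11.png')[220:340,320:450]
cv2.imwrite('pics/s11z.png',np.hstack([cv2.resize(im,(400,400),interpolation=cv2.INTER_CUBIC),cv2.resize(im2,(400,400),interpolation=cv2.INTER_CUBIC)]))"
```

```text
time: 18.05
position: [0.5733, 0.1726, 0.06]
tool_rot: [-2.569, 0.039, 1.778]
ft_force: [7.4, -0.5, 4.1]
grip_width: 0.566
toe bay xyz mm -53.98 -0.79 1.99 tilt 20.62 yaw -0.0305 F in bay axes [ 7.43 -0.27  4.11] t 18.05
time: 18.35
position: [0.5743, 0.1726, 0.058]
tool_rot: [-2.53, 0.038, 1.832]
ft_force: [7.4, 0.2, 3.9]
grip_width: 0.57
toe bay xyz mm -54.15 -0.81 2.2 tilt 18.18 yaw -0.0307 F in bay axes [7.42 0.46 3.87] t 18.35
time: 18.65
position: [0.5751, 0.1726, 0.0565]
tool_rot: [-2.498, 0.037, 1.874]
ft_force: [9.6, -0.4, 3.7]
grip_width: 0.571
toe bay xyz mm -54.24 -0.78 2.38 tilt 16.24 yaw -0.0306 F in bay axes [ 9.58 -0.11  3.66] t 18.65
```

View pics/s11z.png

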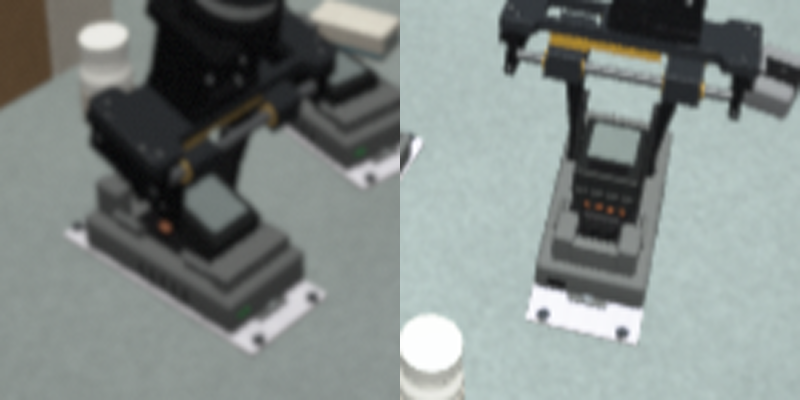

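View pics/w11.png

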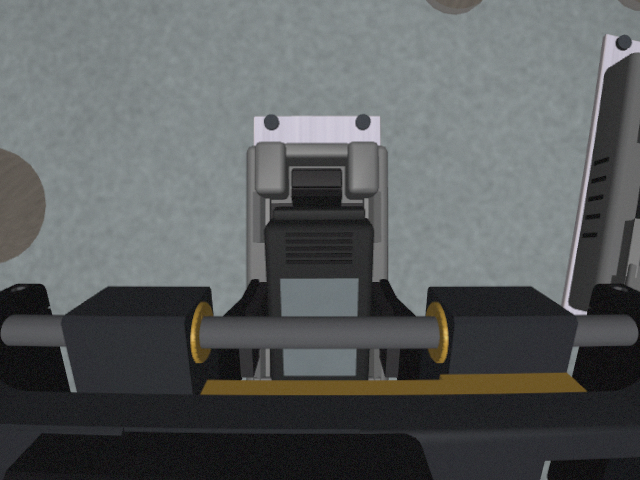

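The view shows the pack centred, its heel ledge at row 210 just short of the catch nose at row 200. The toe-ward force is now 9.6 N, so I drop the bias and go on swinging.

```bash
python3 -m jog '[{"rot":[0,-0.4,0],"travel":[0.0068,0,-0.0022],"jaw":1},{"rot":[0,0,0],"travel":[0,0,0],"jaw":1},{"rot":[0,0,0],"travel":[0,0,0],"jaw":1}]'; python3 -c "from h import *;toe()"
python3 -m jog '[{"rot":[0,-0.4,0],"travel":[0.0066,0,-0.0012],"jaw":1},{"rot":[0,0,0],"travel":[0,0,0],"jaw":1},{"rot":[0,0,0],"travel":[0,0,0],"jaw":1}]'; python3 -c "from h import *;toe()"
```

```text
time: 19.1
position: [0.5759, 0.1726, 0.0544]
tool_rot: [-2.464, 0.037, 1.918]
ft_force: [8.0, 0.6, 2.9]
grip_width: 0.569
toe bay xyz mm -54.24 -0.78 2.14 tilt 14.2 yaw -0.0307 F in bay axes [8.02 0.84 2.89] t 19.1
time: 19.4
position: [0.5766, 0.1725, 0.0524]
tool_rot: [-2.429, 0.037, 1.961]
ft_force: [8.2, 0.6, 3.2]
grip_width: 0.571
toe bay xyz mm -54.27 -0.82 2.0 tilt 12.19 yaw -0.0307 F in bay axes [8.2  0.89 3.17] t 19.4
```

```bash
python3 -m jog '[{"rot":[0,-0.4,0],"travel":[0.0066,0,-0.0020],"jaw":1},{"rot":[0,0,0],"travel":[0,0,0],"jaw":1},{"rot":[0,0,0],"travel":[0,0,0],"jaw":1}]'; python3 -c "from h import *;toe()"
python3 -m jog '[{"rot":[0,-0.4,0],"travel":[0.0066,0,-0.0015],"jaw":1},{"rot":[0,0,0],"travel":[0,0,0],"jaw":1},{"rot":[0,0,0],"travel":[0,0,0],"jaw":1}]'; python3 -c "from h import *;toe()"
```

```text
time: 19.7
position: [0.5773, 0.1725, 0.0504]
tool_rot: [-2.394, 0.037, 2.003]
ft_force: [7.3, 0.7, 2.9]
grip_width: 0.574
toe bay xyz mm -54.26 -0.81 1.88 tilt 10.15 yaw -0.0307 F in bay axes [7.28 0.91 2.95] t 19.7
time: 20.0
position: [0.5778, 0.1725, 0.0484]
tool_rot: [-2.358, 0.036, 2.045]
ft_force: [6.8, 0.8, 2.5]
grip_width: 0.574
toe bay xyz mm -54.37 -0.81 1.79 tilt 8.13 yaw -0.0307 F in bay axes [6.75 1.01 2.49] t 20.0
```

```bash
python3 -m jog '[{"rot":[0,-0.4,0],"travel":[0.0068,0,-0.0015],"jaw":1},{"rot":[0,0,0],"travel":[0,0,0],"jaw":1},{"rot":[0,0,0],"travel":[0,0,0],"jaw":1}]'; python3 -c "from h import *;toe()"
python3 -m jog '[{"rot":[0,-0.4,0],"travel":[0.0068,0,-0.0015],"jaw":1},{"rot":[0,0,0],"travel":[0,0,0],"jaw":1},{"rot":[0,0,0],"travel":[0,0,0],"jaw":1}]'; python3 -c "from h import *;toe();snap('wrist','w12');snap('side','s12')
im=cv2.imread('pics/s12.png')[210:340,190:340];im2=cv2.imread('pics/w12.png')[100:400,200:440]
cv2.imwrite('pics/s12z.png',np.hstack([cv2.resize(im,(400,400),interpolation=cv2.INTER_CUBIC),cv2.resize(im2,(400,500))[:400]]))"
```

```text
time: 20.3
position: [0.5784, 0.1724, 0.0463]
tool_rot: [-2.321, 0.036, 2.086]
ft_force: [7.7, 0.6, 2.2]
grip_width: 0.571
toe bay xyz mm -54.36 -0.82 1.62 tilt 6.1 yaw -0.0308 F in bay axes [7.64 0.85 2.21] t 20.3
time: 20.6
position: [0.5788, 0.1724, 0.0442]
tool_rot: [-2.284, 0.035, 2.126]
ft_force: [5.7, 0.2, 3.7]
grip_width: 0.572
toe bay xyz mm -54.43 -0.82 1.56 tilt 4.09 yaw -0.0308 F in bay axes [5.73 0.37 3.73] t 20.6
```

View pics/s12z.png

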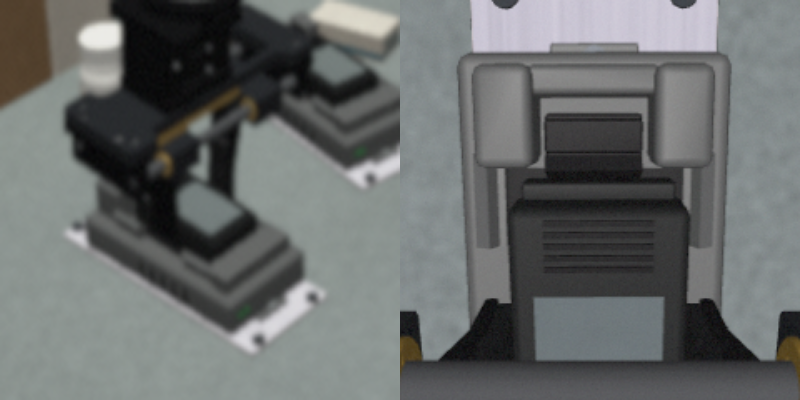

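The heel is between the catch blocks and meeting the catch. I continue down to flat.

```bash
python3 -m jog '[{"rot":[0,-0.4,0],"travel":[0.0068,0,-0.0012],"jaw":1},{"rot":[0,0,0],"travel":[0,0,0],"jaw":1},{"rot":[0,0,0],"travel":[0,0,0],"jaw":1}]'; python3 -c "from h import *;toe()"
python3 -m jog '[{"rot":[0,-0.4,0],"travel":[0.0068,0,-0.0012],"jaw":1},{"rot":[0,0,0],"travel":[0,0,0],"jaw":1},{"rot":[0,0,0],"travel":[0,0,0],"jaw":1}]'; python3 -c "from h import *;toe()"
```

```text
time: 21.0
position: [0.5791, 0.1724, 0.0424]
tool_rot: [-2.246, 0.035, 2.166]
ft_force: [5.0, -0.2, 4.0]
grip_width: 0.569
toe bay xyz mm -54.48 -0.85 1.61 tilt 2.08 yaw -0.0308 F in bay axes [ 5.   -0.01  4.01] t 21.0
time: 21.3
position: [0.5794, 0.1725, 0.0412]
tool_rot: [-2.208, 0.034, 2.205]
ft_force: [2.3, -0.8, 10.0]
grip_width: 0.572
toe bay xyz mm -54.54 -0.75 2.46 tilt 0.07 yaw -0.0306 F in bay axes [ 2.35 -0.7  10.01] t 21.3
```

```bash
python3 -m jog '[{"rot":[0,-0.25,0],"travel":[0.005,0,-0.001],"jaw":1},{"rot":[0,0,0],"travel":[0,0,0],"jaw":1},{"rot":[0,0,0],"travel":[0,0,0],"jaw":1}]'; python3 -c "from h import *;toe();print(ctrl.get_state()['torque']);snap('wrist','w13');snap('side','s13')
im=cv2.imread('pics/s13.png')[210:340,190:340];im2=cv2.imread('pics/w13.png')[100:400,200:440]
cv2.imwrite('pics/s13z.png',np.hstack([cv2.resize(im,(400,400),interpolation=cv2.INTER_CUBIC),cv2.resize(im2,(400,500))[:400]]))"
```

```text
time: 21.6
position: [0.5792, 0.1724, 0.0409]
tool_rot: [-2.183, 0.034, 2.23]
ft_force: [-1.6, -3.1, 18.1]
grip_width: 0.565
toe bay xyz mm -54.94 -0.85 3.44 tilt -1.22 yaw -0.0302 F in bay axes [-1.52 -3.16 18.1 ] t 21.6
[-0.22872183  0.29248681  0.08354668]
```

View pics/s13z.png

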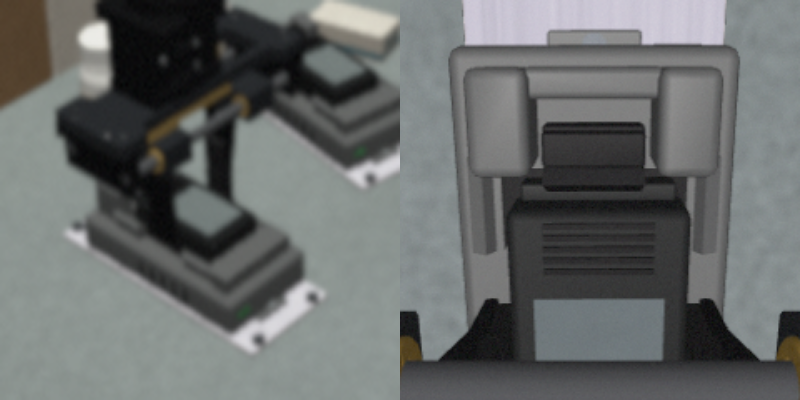

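The catch nose now overlaps the heel ledge (crop row 185, over the ledge at 180–200), and the force jumped to 18 N, i.e. the pack is bottomed. I ease off, then let go.

```bash
python3 -m jog '[{"rot":[0,0.2,0],"travel":[-0.005,0,0.001],"jaw":1},{"rot":[0,0,0],"travel":[0,0,0],"jaw":1},{"rot":[0,0,0],"travel":[0,0,0],"jaw":1}]' 8; python3 -c "from h import *;toe()"
python3 -m jog '[{"rot":[0,0,0],"travel":[0,0,0],"jaw":0.05},{"rot":[0,0,0],"travel":[0,0,0],"jaw":0.05},{"rot":[0,0,0],"travel":[0,0,0],"jaw":-0.2},{"rot":[0,0,0],"travel":[0,0,0],"jaw":-0.2}]'; python3 -c "from h import *;toe()"
```

```text
time: 22.0
position: [0.5791, 0.1724, 0.0407]
tool_rot: [-2.203, 0.034, 2.21]
ft_force: [3.7, 0.2, 6.4]
grip_width: 0.573
toe bay xyz mm -54.87 -0.87 2.13 tilt -0.18 yaw -0.03 F in bay axes [3.73 0.27 6.44] t 22.0
time: 22.4
position: [0.5757, 0.172, 0.038]
tool_rot: [-2.196, 0.035, 2.219]
ft_force: [-0.3, -0.2, 0.8]
grip_width: 0.597
toe bay xyz mm -58.38 -1.42 -0.06 tilt -0.61 yaw -0.0298 F in bay axes [-0.24 -0.24  0.78] t 22.4
```

```bash
python3 -m jog '[{"rot":[0,0,0],"travel":[-0.02,0,0],"jaw":-0.3},{"rot":[0,0,0],"travel":[-0.03,0,0],"jaw":-0.3},{"rot":[0,0,0],"travel":[-0.06,0,0],"jaw":-0.3},{"rot":[0,0,0],"travel":[-0.1,0,0],"jaw":-0.3},{"rot":[0,0,0],"travel":[-0.1,0,0.08],"jaw":-0.3},{"rot":[0,0,0],"travel":[0,0,0.08],"jaw":-0.3},{"rot":[0,0,0],"travel":[0,0,0],"jaw":-0.3},{"rot":[0,0,0],"travel":[0,0,0],"jaw":-0.3}]'; python3 -c "from h import *;toe();s=ctrl.get_state();np.savez('w14.npz',**s);snap('wrist','w14');snap('side','s14');snap('scene','c14')
im=cv2.imread('pics/s14.png')[210:340,190:340];im2=cv2.imread('pics/w14.png')[0:290,200:440]
cv2.imwrite('pics/s14z.png',np.hstack([cv2.resize(im,(400,400),interpolation=cv2.INTER_CUBIC),cv2.resize(im2,(400,483))]) if 0 else np.hstack([cv2.resize(im,(400,483),interpolation=cv2.INTER_CUBIC),cv2.resize(im2,(400,483),interpolation=cv2.INTER_CUBIC)]))"
```

```text
time: 23.2
position: [0.5309, 0.1739, 0.1337]
tool_rot: [-2.202, 0.034, 2.212]
ft_force: [-0.2, -0.4, 0.9]
grip_width: 0.65
toe bay xyz mm -103.14 -0.92 95.25 tilt -0.25 yaw -0.0297 F in bay axes [-0.15 -0.44  0.94] t 23.2
```

View pics/s14z.png

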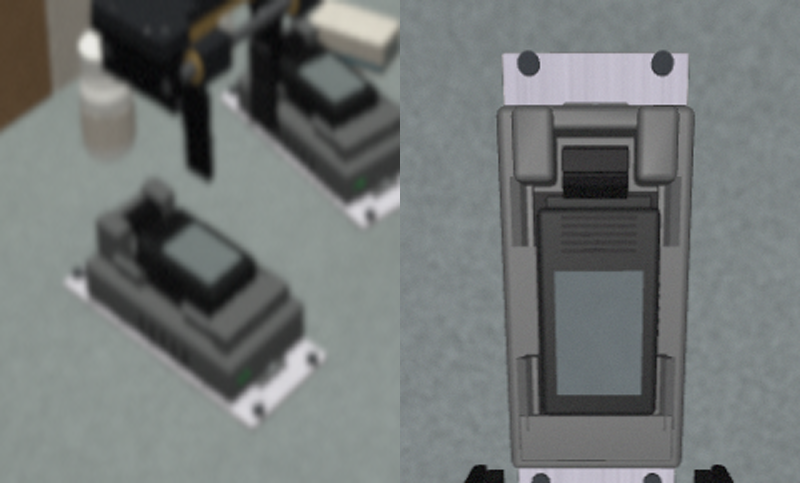

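View pics/c14.png

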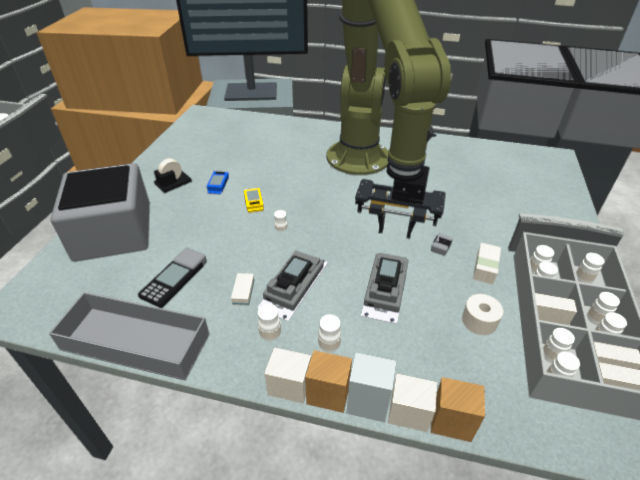

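The side and wrist views show the pack lying in the bay, and nothing else has moved. Whether the nose is truly over the ledge needs a closer look, so I zoom in and then probe the heel with the shut fingers.

```bash
python3 - <<'E'
from h import *
im=cv2.imread('pics/w14.png')[55:290,240:400]; cv2.imwrite('pics/w14z.png',cv2.resize(im[20:110],None,fx=5,fy=5,interpolation=cv2.INTER_CUBIC))
need([.608,.1719,.085])
E
```

```text
pos [0.5314 0.1736 0.1328] travel units [ 0.1579 -0.0024 -0.2562]
yaw of -z tool -0.0307 x tool [-5.6e-03 -8.0e-04 -1.0e+00]
```

View pics/w14z.png

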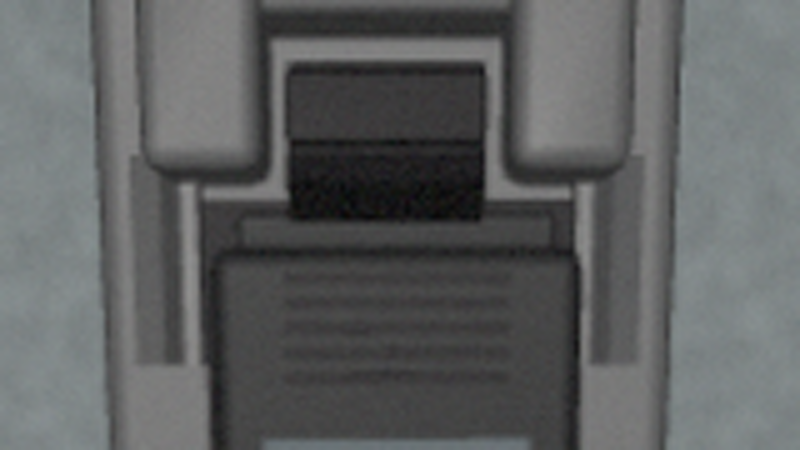

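The ledge end is at crop row 213 and the nose edge at row 218, so the overlap is small, about 1 mm (1.5 mm is expected with the pack hard at the toe wall). I press the heel with shut fingers to make sure.

```bash
python3 -m jog '[{"rot":[0,0,0],"travel":[0,0,-0.08],"jaw":1},{"rot":[0,0,0],"travel":[0,0,-0.1],"jaw":1},{"rot":[0,0,0],"travel":[0.05,-0.001,-0.076],"jaw":1},{"rot":[0,0,0],"travel":[0.06,-0.001,0],"jaw":1},{"rot":[0,0,0],"travel":[0.04,0,0],"jaw":1},{"rot":[0,0,0],"travel":[0,0,0],"jaw":1},{"rot":[0,0,0],"travel":[0,0,0],"jaw":1},{"rot":[0,0,0],"travel":[0,0,0],"jaw":1}]' 10; python3 -c "from h import *;need([.608,.1719,.060])"
```

```text
time: 24.15
position: [0.608, 0.1726, 0.0888]
tool_rot: [-2.203, 0.033, 2.211]
ft_force: [0.2, 0.6, 1.0]
grip_width: 0.038
pos [0.608  0.1726 0.0888] travel units [ 0.096   0.0022 -0.0005]
yaw of -z tool -0.0297 x tool [-3.6e-03 -2.0e-04 -1.0e+00]
```

```bash
python3 -m jog '[{"rot":[0,0,0],"travel":[0.04,0.002,0],"jaw":1},{"rot":[0,0,0],"travel":[0.04,0,0],"jaw":1},{"rot":[0,0,0],"travel":[0.015,0,0],"jaw":1},{"rot":[0,0,0],"travel":[0,0,0],"jaw":1},{"rot":[0,0,0],"travel":[0,0,0],"jaw":1},{"rot":[0,0,0],"travel":[0,0,0],"jaw":1}]'
python3 -m jog '[{"rot":[0,0,0],"travel":[0.007,0,0],"jaw":1},{"rot":[0,0,0],"travel":[0.007,0,0],"jaw":1},{"rot":[0,0,0],"travel":[0,0,0],"jaw":1},{"rot":[0,0,0],"travel":[0,0,0],"jaw":1}]'
```

```text
time: 24.75
position: [0.6077, 0.1717, 0.0596]
tool_rot: [-2.202, 0.034, 2.211]
ft_force: [0.9, -0.1, 0.2]
grip_width: 0.005
time: 25.15
position: [0.6073, 0.1716, 0.0549]
tool_rot: [-2.201, 0.034, 2.212]
ft_force: [0.5, -0.7, 0.8]
grip_width: 0.007
```

```bash
python3 -m jog '[{"rot":[0,0,0],"travel":[0.0035,0,0],"jaw":1},{"rot":[0,0,0],"travel":[0,0,0],"jaw":1},{"rot":[0,0,0],"travel":[0,0,0],"jaw":1}]'
python3 -m jog '[{"rot":[0,0,0],"travel":[0.0035,0,0],"jaw":1},{"rot":[0,0,0],"travel":[0,0,0],"jaw":1},{"rot":[0,0,0],"travel":[0,0,0],"jaw":1}]'
python3 -m jog '[{"rot":[0,0,0],"travel":[0.0035,0,0],"jaw":1},{"rot":[0,0,0],"travel":[0,0,0],"jaw":1},{"rot":[0,0,0],"travel":[0,0,0],"jaw":1}]'
```

```text
time: 25.45
position: [0.6074, 0.1716, 0.0539]
tool_rot: [-2.201, 0.034, 2.212]
ft_force: [0.0, -0.2, 0.3]
grip_width: 0.004
time: 25.75
position: [0.6076, 0.1716, 0.0531]
tool_rot: [-2.201, 0.034, 2.212]
ft_force: [0.3, 0.4, 0.8]
grip_width: 0.005
time: 26.05
position: [0.6077, 0.1716, 0.0525]
tool_rot: [-2.202, 0.034, 2.211]
ft_force: [-1.2, -0.6, 5.0]
grip_width: 0.002
```

Contact comes at z ≈ 0.0527, which is the flat-lying top height (30 + 22 mm), so the heel is down. I press a little further to be sure.

```bash
python3 -m jog '[{"rot":[0,0,0],"travel":[0.0025,0,0],"jaw":1},{"rot":[0,0,0],"travel":[0,0,0],"jaw":1},{"rot":[0,0,0],"travel":[0,0,0],"jaw":1}]'
python3 -m jog '[{"rot":[0,0,0],"travel":[0.0025,0,0],"jaw":1},{"rot":[0,0,0],"travel":[0,0,0],"jaw":1},{"rot":[0,0,0],"travel":[0,0,0],"jaw":1}]'
```

```text
time: 26.35
position: [0.6077, 0.1716, 0.0525]
tool_rot: [-2.202, 0.034, 2.211]
ft_force: [-2.2, -1.6, 8.3]
grip_width: 0.007
time: 26.65
position: [0.6077, 0.1717, 0.0524]
tool_rot: [-2.202, 0.034, 2.211]
ft_force: [-4.7, -1.5, 12.3]
grip_width: 0.007
```

Rigid at 0.0525 up to 12 N with no soft travel beforehand, so the pack is held down by the catch. I retreat and take a last look.

```bash
python3 -m jog '[{"rot":[0,0,0],"travel":[-0.02,0,0],"jaw":1},{"rot":[0,0,0],"travel":[-0.06,0,0],"jaw":1},{"rot":[0,0,0],"travel":[-0.12,0,0],"jaw":1},{"rot":[0,0,0],"travel":[-0.12,0,0.08],"jaw":1},{"rot":[0,0,0],"travel":[0,0,0.14],"jaw":1},{"rot":[0,0,0],"travel":[0,0,0.04],"jaw":1},{"rot":[0,0,0],"travel":[0,0,0],"jaw":1},{"rot":[0,0,0],"travel":[0,0,0],"jaw":1}]'
python3 - <<'E'
from h import *
toe(); s=ctrl.get_state(); np.savez('w15.npz',**s); im=cv2.imread('pics/x') ; snap('wrist','w15'); snap('side','s15')
a=cv2.imread('pics/w15.png')[0:290,220:420]; b=cv2.imread('pics/s15.png')[200:340,190:370]
cv2.imwrite('pics/z15.png',np.hstack([cv2.resize(a,(400,580),interpolation=cv2.INTER_CUBIC),cv2.resize(b,(400,580*1),interpolation=cv2.INTER_CUBIC)]))
E
```

```text
time: 27.45
position: [0.5304, 0.1735, 0.1464]
tool_rot: [-2.201, 0.035, 2.212]
ft_force: [0.7, -0.3, 0.0]
grip_width: 0.007
toe bay xyz mm -103.65 -1.22 107.95 tilt -0.28 yaw -0.0304 F in bay axes [ 0.7  -0.26  0.02] t 27.45[ WARN:0@0.534] global loadsave.cpp:275 findDecoder imread_('pics/x'): can't open/read file: check file path/integrity
```

View pics/z15.png

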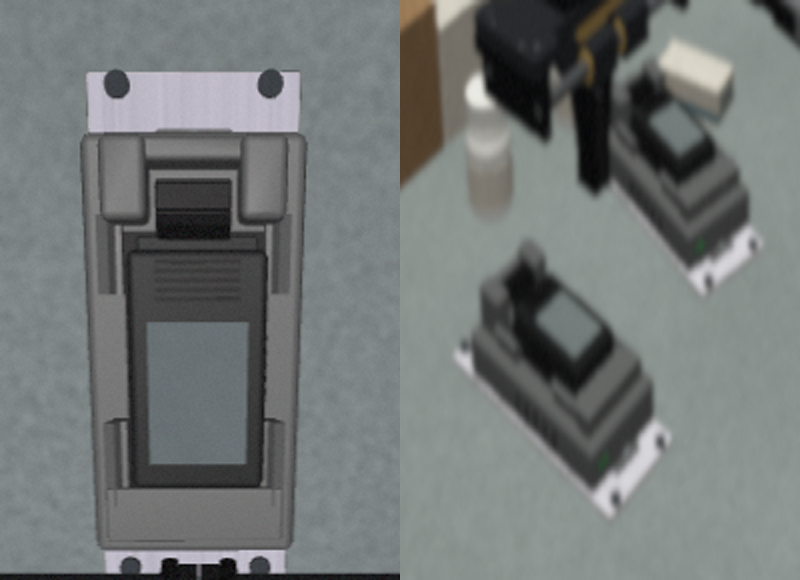

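The pack lies flat and parallel in the bay with the catch nose over the ledge. It looks the same as before the probe, and the robot is clear of everything. I hand in.

```bash
python3 -c "from bench import ctrl;print(ctrl.close_job())"
```

```text
the job is handed in; nothing more can be done
None
```

The pack looks docked and locked in the empty charger. I handed the job in at about 27.5 s of the 64 s allowed, and no verdict was reported.

**What I did:** I took the pack across its width and carried it over at 28° heel up. I felt the bay floor, at about 5 N. I then pushed the tongue under the lip until it stopped, at about 6.5 N. Next I swung the heel down about the tongue tip; the wrist force stayed below about 11 N during the tilted phase and reached 18 N once, when the pack was flat and bottomed. After that I let go.

**Last checks:**
- **Heel down:** pressing the heel with shut fingers met a rigid stop at z = 52.5 mm, which is the flat-lying height. It held up to 12 N with no spring travel, so the heel is held down against the contacts.
- **Catch:** the final wrist view shows the catch nose over the heel ledge. The overlap was only about 1 mm; 1.5 mm is expected with the pack against the toe wall.
- **Surroundings:** the pack lies parallel in the bay, the robot was clear of everything, and the other things on the bench looked unmoved.

**What disagreed:**
- The floor felt about 1.4 mm higher than I had reckoned, but the later press pointed to nearly the stated height.
- The tongue stopped about 2 mm further toward the toe than the camera estimate of the bay's offset (-6.7 mm). A grip 2 mm off along the pack would explain it, and the wrist view suggested the same.
- I could not read the catch and contact travel directly.

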